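Moisture meter out of its foam tray and onto the board

ROBOT

A 7-joint arm with a two-finger parallel gripper is mounted at the origin on the work surface. World frame = base frame: x ahead of the robot, y to its left, z up, the work surface at z = 0. Lengths are in m, angles in rad, forces in N, time in s.
With the tool pointing down it reaches from about 0.4 to 0.925 m from the base axis. Payload 5.6 kg.
Tool frame: the origin (TCP) lies midway between the tips of the shut fingers; the grasp point (between the pads) lies 19 mm behind it (bot.hold_point_z is the distance from the TCP to the grasp point, in m); y points along the fingers, x is the direction in which the jaws open and shut, and the axes are right-handed (so a half turn about y gives the same grasp; the last joint's range is limited). The gripper opens to 85 mm and grips with 20 to 120 N. Pads are 22 mm wide; open, the fingers measure 114 mm over their backs; the gripper's body (76 mm by 85 mm) begins 54 mm behind the grasp point. The pads swing forward as they close: fully open they stand 13 mm farther back than shut.
Start: joints at [-1.261, 0.468, -0.012, 1.603, 0.006, 1.071, -0.056], TCP at [0.225, 0.61, 0.231] pointing down, gripper open.
Joint ranges: [-2.53, 2.53], [-0.31, 2.02], [-1.57, 1.55], [0.28, 2.44], [-1.29, 4.43], [0.15, 1.84], [-2.92, 2.92]. Speed limits (rad/s): [2.57, 2.57, 3.14, 3.14, 3.14, 3.14, 3.14].

INTERFACE

Orientations are given as a unit quaternion [w, x, y, z].
In Python, from rig import monitor, viewer, bot gives the robot as it stands. The module is installed in compiled form; this text tells all that it offers.
- The arm moves only by the tool apply_moves, never from a script. Its argument "moves" is a list of rows, each a list of 2 entries, a list of its own where there are three numbers: the shift along the tool's x, y, z in mm, then the turn about the tool's y in rad. A call has 1 to 20 rows; each row is the pose to reach, as a shift and turn from the pose commanded when the call began, along the tool's axes at that moment; what a row does not reach only later rows make up. A row lasts 1/8 s, in which the tool goes at most 62.5 mm and 10.7 degrees, less where a joint would pass 70% of its speed; a pose out of reach is approached as far as the arm can. A call with a gripper value outside its range is refused whole. "grip" is the opening in per cent of the stroke, from 0 (shut) to 100 (fully open), set as the call begins (left out, the last holds). The fingers move at their own pace and stop on an object; "force" is the grip in N (left out, the last holds). Time passes only in rows, so rows that repeat a pose let the fingers close. It gives the time, the measured TCP pose, the force and the opening at its end, in the units of the state.
- monitor.read_state(): the state, without advancing time (a new reading comes with each control period).
- viewer.get_image(name): name is "side" or "top"; returns the picture (420x560x3 uint8, red, green, blue); there is no depth.
- viewer.calibration(name): a dict with "K" (3x3 intrinsics, pixels), "extrinsics" (4x4, takes a point from camera to world coordinates). Camera axes: x right, y up, looking along -z (the intrinsics and any distortion apply to the point x, -y, -z); pixel columns grow to the right and rows downward; lengths in m; the calibration is good to about 2 mm. A picture is of the moment at which its call begins. calibration takes no time and is no camera call.
- bot.sign_off(): hands the job in, once; it reports no verdict.
The state is a dict: "t": time; "joint_positions": joint angles; "joint_vel": joint speeds; "joint_efforts": joint torques, N m; "tool_pos": TCP position; "tool_rot": TCP orientation; "wrist_force": force on the tool from outside, world axes, zero at the start; "ft_torque": the same for the moment, N m; "grip_width": finger opening in m.
Only numpy, scipy, OpenCV 4.12 (cv2) and the standard library are available. Lean on these libraries where they do the work, as an engineer would, in place of code of your own. Each camera call takes 0.05 s, during which the arm holds its last target.

TASK

Take the moisture meter out of its foam tray by lifting its free end first, so that the other end comes out from under the wooden keeper bar; turn it over and lay it, screen up, lengthwise along the middle of the rectangular board blank. Let go of it, then press it down firmly on the wood with the fingers for about a second, and leave it lying there. Do not let the meter drop or topple over, and leave the bowl and the bored block where they stand.

Things in the scene. Friction and masses are not known exactly. Their poses are not given: they have to be found in the camera images.
- meter_center (a point): Centre of the moisture meter, a grey plastic box 140 (x) x 54 (y) x 34 mm (z), 0.19-0.31 kg. z points out of its sensor side (steel plate), which is up at the start; the screen is on the -z side, face down at the start. The -x end is tucked under the keeper bar, the +x end is free. It can stand on either end, on the board too, to be grasped anew and laid over.
- meter_tail (a point): Centre of the meter's tucked end face, 70 mm to -x of its centre; same axes.
- cutout (a point): Middle of the cutout floor in the fixed foam tray (196 x 170 mm, 54 mm high), 20 mm above the bench; x along the cutout to the free end, z up. Cutout 150 (x from -78 to 72) x 57 x 34 mm deep: the meter lies flush. The side foam ends at x = -4; from there on both sides are open finger bays out to y = +-85, floor 12 mm below this point. The meter rests on a rib 44 mm wide.
- keeper (a point): Middle of the lower edge, towards the cutout, of the fixed wooden keeper bar across the tray's end: 62 mm above the bench, 8 mm above the meter's top. The bar is 140 mm wide (y), 12 mm thick, runs 48 mm to -x from here and covers the last 18 mm or so of the meter. Axes as cutout.
- stop (a point): Middle of the upper inner edge of the foam stop at the meter's free end: 44 mm wide (y), 14 mm thick (to +x), 34 mm higher than the cutout floor. Beyond it the tray ends. Axes as cutout.
- blank_top (a point): Middle of the top face of the board blank on which the meter is to lie: a plain loose block of light wood 240 (x) x 140 (y) x 45 mm (z, up), 1.05 kg, lying on the bench.
- meter: The moisture meter itself; origin at the middle of its screen face, axes as meter_center.
- bowl: Bystander: dark turned wooden bowl, 110 mm across, 50 mm high, origin under its centre.
- tube: Bystander: bored wooden block 60 x 60 x 50 mm high with a 28 mm hole, origin under its centre.
- blank: The board blank itself; origin under its centre.
Not all that is in view belongs to the job. Of the things like the meter, leave any that is red; of the rest the larger one is meant.

How it is judged:
On the way, in this order (a step that is already met when the one before it is completed fails the run):
1. the meter's free end is raised (meter tilted over 9 degrees) while its other end is still in its place under the keeper (angle between meter_center's own z axis and vertical between 0.157 and 0.8 rad and distance of meter_tail from where it was at the start of the episode below 0.03 m), for 0.1 s.
2. the meter lies flat on the board, screen up, along its middle, and is let go (angle between meter_center's own z axis and vertical above 3.04 rad and horizontal distance between meter_center and blank_top below 0.035 m and angle between the x axis of meter_center and the x axis of blank_top, either way round below 0.3 rad and z of meter_center in the frame of blank_top between 0.01 and 0.022 m and contact force between the fingers and meter below 0.3 N), for 0.2 s.
3. the meter is pressed down on the wood (over 6 N between meter and board) for 0.4 s (contact force between meter and blank above 6 N and horizontal distance between meter_center and blank_top below 0.035 m), for 0.4 s.
At the end, for the whole second after the job is handed in: The meter rests untouched and flat (within 6 degrees) on top of the board, screen up, its centre within 35 mm of the middle of the board and its length within 17 degrees of the board's length (all of step 2 and linear speed of meter below 0.02 m/s).
It fails at once if the meter drops or topples freely (over 0.6 m/s with no finger on it) (linear speed of meter above 0.6 m/s and contact force between the fingers and meter below 0.01 N).
It fails at once if the bowl is moved by more than 30 mm (distance of bowl from where it was at the start of the episode above 0.03 m).
It fails at once if the bored block is moved by more than 30 mm (distance of tube from where it was at the start of the episode above 0.03 m).
It also fails if it takes over 72 s, if anything falls off the work surface, if the arm or the gripper's body presses on something with over 40 N, if the wrist force passes 120 N, or if a joint passes its speed limit or range.

## Working session

There is one attempt and no reset: what is moved stays moved. The work goes in short steps, Python scripts to look and compute and a tool call to move; the robot and the scene stay as the last step left them, time stands still between calls to the robot, and variables do not carry over. Pictures are saved under pics/ and viewed, and the job is handed in when it is done.

Besides the shell and the picture viewer there is one more tool, called as name([rows], argument=value, ...), one row to a line, values as JSON. apply_moves: Moves the arm, as the interface text tells. Its arguments: {"type":"object","properties":{"moves":{"type":"array"},"grip":{"type":"number"},"force":{"type":"number"}},"required":["moves"]}

```bash
mkdir -p pics; ls; python3 - <<'E'
from rig import monitor, viewer, bot
import cv2,numpy as np
np.set_printoptions(precision=4,suppress=True)
for n in("side","top"):
    im=viewer.get_image(n); cv2.imwrite(f"pics/{n}0.png",im[:,:,::-1])
    c=viewer.calibration(n); print(n,c)
print(monitor.read_state(), bot.hold_point_z)
E
```

```text
pics
side {'K': array([[391.8217,   0.    , 277.2645],
       [  0.    , 391.8217, 205.1879],
       [  0.    ,   0.    ,   1.    ]]), 'extrinsics': array([[ 0.999 ,  0.0386, -0.024 ,  0.5048],
       [-0.045 ,  0.7658, -0.6415, -0.7196],
       [-0.0064,  0.6419,  0.7668,  0.8199],
       [ 0.    ,  0.    ,  0.    ,  1.    ]])}
top {'K': array([[542.5345,   0.    , 283.0464],
       [  0.    , 542.5345, 204.0855],
       [  0.    ,   0.    ,   1.    ]]), 'extrinsics': array([[-0.0269,  0.9851, -0.1701,  0.2929],
       [-0.9996, -0.0263,  0.0057, -0.0783],
       [ 0.0011,  0.1702,  0.9854,  1.4816],
       [ 0.    ,  0.    ,  0.    ,  1.    ]])}
{'t': 0.1, 'joint_positions': array([-1.261 ,  0.4683, -0.0116,  1.6035,  0.006 ,  1.0714, -0.0563]), 'joint_vel': array([-0.0012, -0.0011, -0.0002, -0.0018, -0.    , -0.0007, -0.0015]), 'joint_efforts': array([  0.0012, -53.352 ,   0.0215, -25.1965,   0.0115,   0.0043,
         0.    ]), 'tool_pos': array([0.2245, 0.6095, 0.2304]), 'tool_rot': array([-0.5796,  0.5804,  0.404 , -0.4049]), 'wrist_force': array([-0.5593,  0.226 , -0.273 ]), 'ft_torque': array([-0.0137, -0.0067,  0.0262]), 'grip_width': 0.08538984567071996} 0.0187
```

```bash
python3 - <<'E'
from scipy.spatial.transform import Rotation as R
q=[-0.5796,  0.5804,  0.404 , -0.4049]
print(R.from_quat(q[1:]+q[:1]).as_matrix().round(3))
E
```

```text
[[ 0.346 -0.    -0.938]
 [ 0.938 -0.002  0.346]
 [-0.002 -1.    -0.   ]]
```

View pics/side0.png

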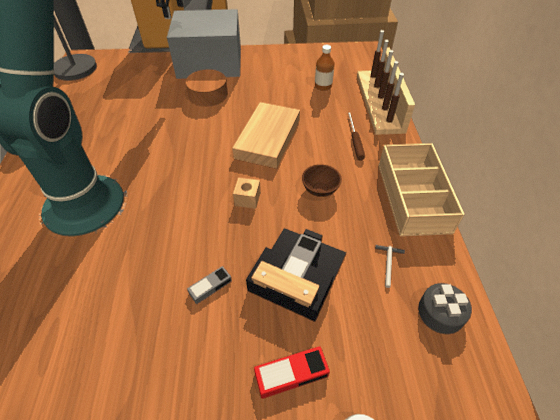

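View pics/top0.png

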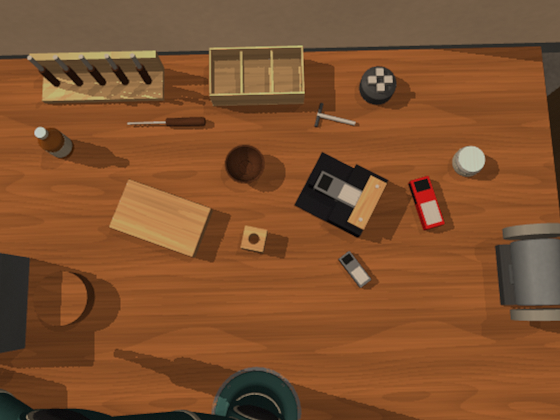

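```bash
cat > h.py <<'E'
from rig import monitor, viewer, bot
import cv2,numpy as np
np.set_printoptions(precision=4,suppress=True)
def ray(n,uv):
    c=viewer.calibration(n);K=c["K"];E=c["extrinsics"]
    d=np.linalg.inv(K)@np.array([uv[0],uv[1],1.]);d=E[:3,:3]@np.array([d[0],-d[1],-d[2]])
    return E[:3,3],d
def onz(n,uv,z):
    o,d=ray(n,uv);return o+d*(z-o[2])/d[2]
def proj(n,p):
    c=viewer.calibration(n);K=c["K"];E=c["extrinsics"]
    q=E[:3,:3].T@(np.asarray(p)-E[:3,3]);q=K@np.array([q[0],-q[1],-q[2]]);return q[:2]/q[2]
def save(n,name,box=None,s=1):
    im=viewer.get_image(n)[:,:,::-1]
    if box: x0,y0,x1,y1=box; im=im[y0:y1,x0:x1]
    cv2.imwrite(f"pics/{name}.png",cv2.resize(im,None,fx=s,fy=s,interpolation=cv2.INTER_CUBIC))
E
python3 - <<'E'
import cv2,numpy as np
t=cv2.imread("pics/top0.png");s=cv2.imread("pics/side0.png")
cv2.imwrite("pics/t1.png",cv2.resize(t[145:245,285:395],None,fx=6,fy=6,interpolation=cv2.INTER_CUBIC)[:600])
cv2.imwrite("pics/s1.png",cv2.resize(s[220:320,240:350],None,fx=6,fy=6,interpolation=cv2.INTER_CUBIC))
cv2.imwrite("pics/t2.png",cv2.resize(t[170:265,100:275],None,fx=4,fy=4,interpolation=cv2.INTER_CUBIC))
E
```

```text
(no output)
```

View pics/t1.png

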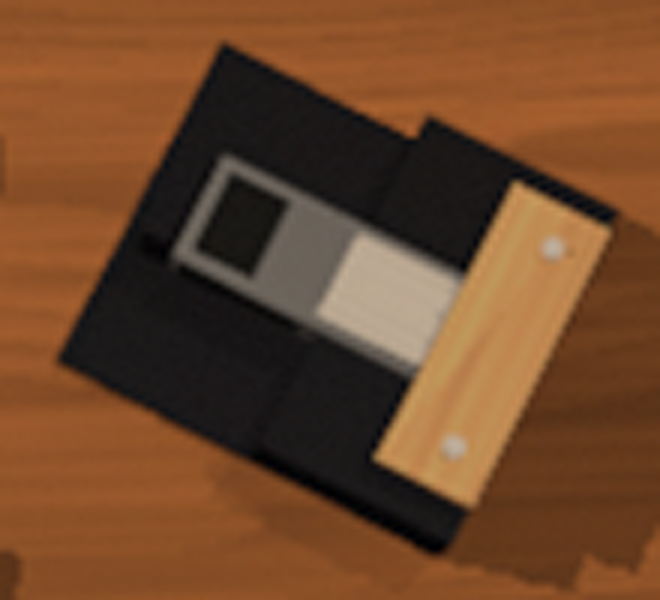

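View pics/s1.png

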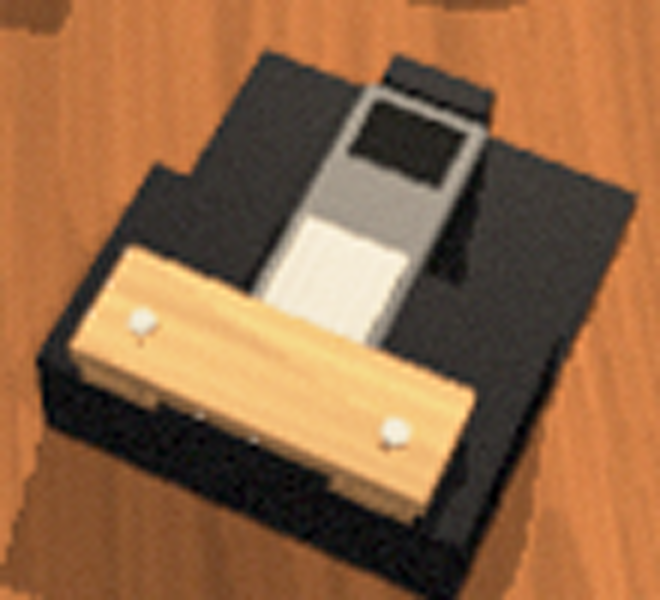

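View pics/t2.png

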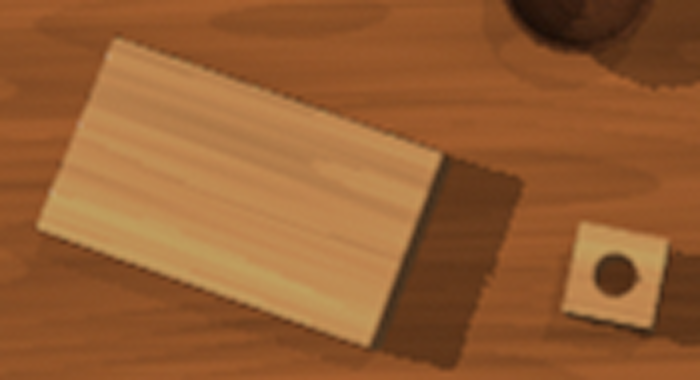

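```bash
python3 - <<'E'
from h import *
f=lambda p,s,o:((np.array(p)+.5)/s-.5+np.array(o))
M=[onz("top",f(p,6,(285,145)),.054)[:2] for p in [(225,157),(172,258),(415,378),(468,272)]]
S=[onz("side",f(p,6,(240,220)),.054)[:2] for p in [(365,85),(490,133),(372,347),(255,295)]]
print("meter top",M,"side",S)
for Q in(M,S):
    e=(Q[0]+Q[1])/2; h=e-(Q[2]+Q[3])/2; n=h/np.linalg.norm(h)
    l=Q[1]-Q[2];r=Q[0]-Q[3]
    print("end",e,"len",np.linalg.norm(h),"w",np.linalg.norm(Q[0]-Q[1]),"head",np.degrees([np.arctan2(*v[::-1]) for v in (h,l,r)]),"centre",e-.07*n)
k=[onz("top",f(p,6,(285,145)),.074)[:2] for p in [(515,180),(373,460)]]
d=k[0]-k[1];print("keeper mid",(k[0]+k[1])/2,np.linalg.norm(d),np.degrees(np.arctan2(d[1],d[0])))
T=[onz("top",f(p,6,(285,145)),.008+0*1)[:2] for p in [(223,43),(60,360)]]
T=[onz("top",f(p,6,(285,145)),.008)[:2] for p in [(223,43),(60,360)]]
d=T[0]-T[1];print("tray far edge",np.linalg.norm(d),np.degrees(np.arctan2(d[1],d[0])))
B=[onz("top",f(p,4,(100,170)),.045)[:2] for p in [(117,38),(443,153),(371,348),(38,229)]]
c=sum(B)/4;print("blank",c)
for i in range(4):
    d=B[(i+1)%4]-B[i];print(np.linalg.norm(d),np.degrees(np.arctan2(d[1],d[0])))
im=cv2.imread("pics/side0.png");hsv=cv2.cvtColor(im,cv2.COLOR_BGR2HSV)
print([onz(n,p,.05)[:2] for n,p in (("top",(244,160)),("top",(254,238)),("side",(321,178)),("side",(247,187)))])
print([np.linalg.norm(x) for x in (M[0],c)])
E
```

```text
meter top [array([ 0.6277, -0.1944]), array([ 0.5821, -0.1688]), array([ 0.5248, -0.2749]), array([ 0.5721, -0.3009])] side [array([ 0.5803, -0.171 ]), array([ 0.6275, -0.1966]), array([ 0.573 , -0.2893]), array([ 0.5312, -0.2653])]
end [ 0.6049 -0.1816] len 0.12035512121914313 w 0.05233427551093756 head [62.0357 61.6242 62.4483] centre [ 0.5721 -0.2434]
end [ 0.6039 -0.1838] len 0.10682082718511025 w 0.053705757518544124 head [61.0146 59.5572 62.489 ] centre [ 0.5699 -0.2451]
keeper mid [ 0.5475 -0.2864] 0.14128511819634704 -29.125930672425476
tray far edge 0.16873575627588977 -28.57737186557294
blank [0.5135 0.2432]
0.23601923907039363 -111.06026688631388
0.13798112964840126 159.60967285687843
0.23779384182784186 69.0132475429783
0.138276897096893 -21.127010496618244
[array([0.6642, 0.0161]), array([ 0.4509, -0.0072]), array([0.6519, 0.0147]), array([ 0.4511, -0.0083])]
[np.float64(0.6571424450428273), np.float64(0.5682232391653971)]
```

```bash
cat >> h.py <<'E'
from scipy.spatial.transform import Rotation as R
def tgt(p,zh=None):
    """world target -> shift in tool mm, turn"""
    s=monitor.read_state();q=s["tool_rot"];Rm=R.from_quat([*q[1:],q[0]]).as_matrix()
    h=np.degrees(np.arctan2(Rm[1,2],Rm[0,2]))
    print("t",s["t"],"pos",s["tool_pos"],"zhead",h,"F",s["wrist_force"],"w",s["grip_width"],"j",s["joint_positions"])
    if p is not None:
        print("shift mm",(Rm.T@(np.array(p)-s["tool_pos"])*1000).round(1),"turn",None if zh is None else np.radians((h-zh+180)%360-180).round(4))
E
python3 -c "
from h import *
tgt([.5902,-.2089,.16],61.3)"
```

```text
t 0.1 pos [0.2245 0.6095 0.2304] zhead 159.78389261706286 F [-0.5593  0.226  -0.273 ] w 0.08538984567071996 j [-1.261   0.4683 -0.0116  1.6035  0.006   1.0714 -0.0563]
shift mm [-641.5   71.5 -626. ] turn 1.7189
```

apply_moves([
  [[-40, 0, -39], 0.107],
  [[-80, 0, -78], 0.215],
  [[-120, 0, -117], 0.322],
  [[-160, 0, -156], 0.43],
  [[-200, 0, -196], 0.537],
  [[-241, 0, -235], 0.645],
  [[-281, 0, -274], 0.752],
  [[-321, 0, -313], 0.86],
  [[-361, 0, -352], 0.967],
  [[-401, 0, -391], 1.074],
  [[-441, 0, -430], 1.182],
  [[-481, 0, -470], 1.289],
  [[-521, 0, -509], 1.397],
  [[-561, 10, -548], 1.504],
  [[-601, 30, -587], 1.612],
  [[-641, 50, -626], 1.719],
  [[-641, 70, -626], 1.719],
  [[-641, 70, -626], 1.719],
], grip=100, force=20)

```text
t: 2.35
tool_pos: [0.5889, -0.2067, 0.1589]
tool_rot: [0.685, -0.685, 0.177, -0.173]
wrist_force: [-0.1, -0.3, -0.2]
grip_width: 0.0854
```

```bash
python3 -c "
from h import *
tgt([.5902,-.2089,.16],61.3)
save('top','a1',(250,110,420,260),4)
save('side','a2',(200,150,380,320),3.5)"
```

```text
t 2.35 pos [ 0.5889 -0.2067  0.1589] zhead 61.31664035641271 F [-0.0528 -0.3343 -0.152 ] w 0.08542331426418362 j [-0.176   0.5652  0.6339  1.7588 -0.3989  0.9548  0.1195]
shift mm [ 2.2 -1.1 -1.3] turn 0.0003
```

View pics/a1.png

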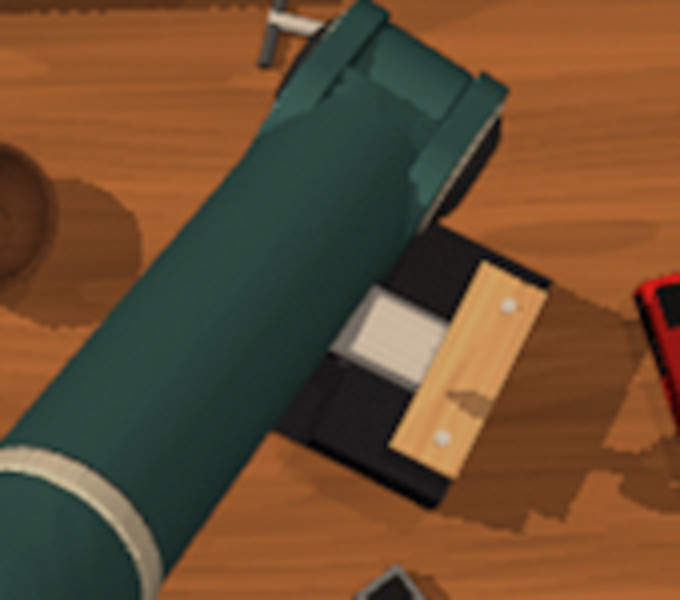

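View pics/a2.png

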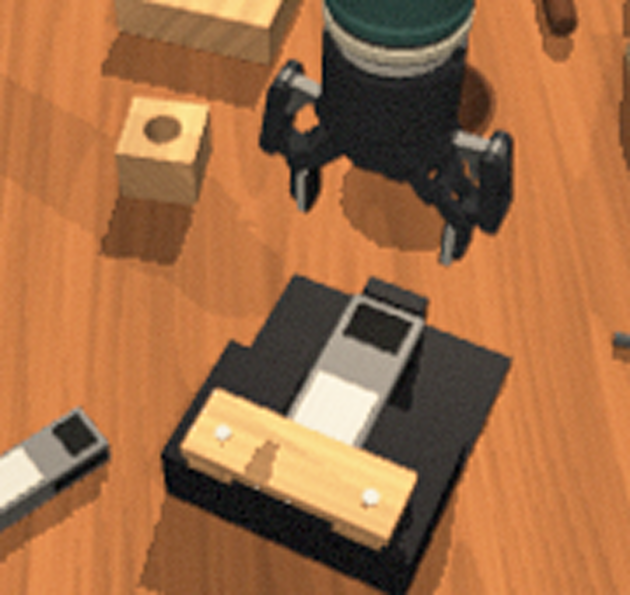

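apply_moves([
  [[1, 30, 0], 0],
  [[2, 60, -1], 0],
  [[2, 90, -1], 0],
  [[2, 110, -1], 0],
  [[2, 130, -1], 0],
  [[2, 140, -1], 0],
  [[2, 145, -1], 0],
  [[2, 149, -1], 0],
  [[2, 149, -1], 0],
  [[2, 149, -1], 0],
])

```text
t: 3.7
tool_pos: [0.5921, -0.2099, 0.0128]
tool_rot: [0.685, -0.685, 0.175, -0.176]
wrist_force: [0.1, -0.7, 0.5]
grip_width: 0.0851
```

```bash
python3 -c "
from h import *
tgt([.5902,-.2089,.0095],61.3)
save('side','b2',(220,180,370,320),4)"
```

```text
t 3.7 pos [ 0.5921 -0.2099  0.0128] zhead 61.29186033233795 F [ 0.0516 -0.7079  0.4966] w 0.08514938952928823 j [-0.0809  0.7659  0.5092  1.8033 -0.5421  0.7144  0.2274]
shift mm [-2.2  3.3 -0.1] turn -0.0001
```

View pics/b2.png

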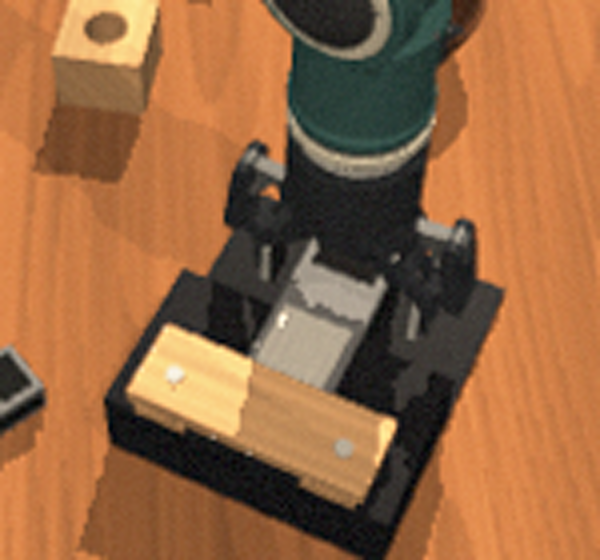

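apply_moves([
  [[-1, 1, 0], 0],
  [[-2, 3, 0], 0],
  [[-2, 3, 0], 0],
  [[-2, 3, 0], 0],
])

```text
t: 4.25
tool_pos: [0.5901, -0.2088, 0.0093]
tool_rot: [-0.685, 0.685, -0.175, 0.175]
wrist_force: [0.6, 0.4, 0.4]
grip_width: 0.0858
```

apply_moves([
  [[0, 0, 0], 0],
  [[0, 0, 0], 0],
  [[0, 0, 0], 0],
  [[0, 0, 0], 0],
  [[0, 0, 0], 0],
  [[0, 0, 0], 0],
  [[0, 0, 0], 0],
  [[0, 0, 0], 0],
], grip=0, force=25)

```text
t: 5.25
tool_pos: [0.5903, -0.2089, 0.0094]
tool_rot: [-0.685, 0.685, -0.175, 0.175]
wrist_force: [0.2, -0.5, 2.4]
grip_width: 0.0539
```

```bash
python3 -c "
from h import *
tgt([.5902,-.2089,.0095],61.3)
save('side','c2',(220,180,370,320),4)"
```

```text
t 5.25 pos [ 0.5903 -0.2089  0.0094] zhead 61.29080618954011 F [ 0.1645 -0.4675  2.3905] w 0.05390538295775275 j [-0.08    0.7683  0.5059  1.8086 -0.5451  0.7068  0.2299]
shift mm [-0.  -0.1 -0.1] turn -0.0002
```

View pics/c2.png

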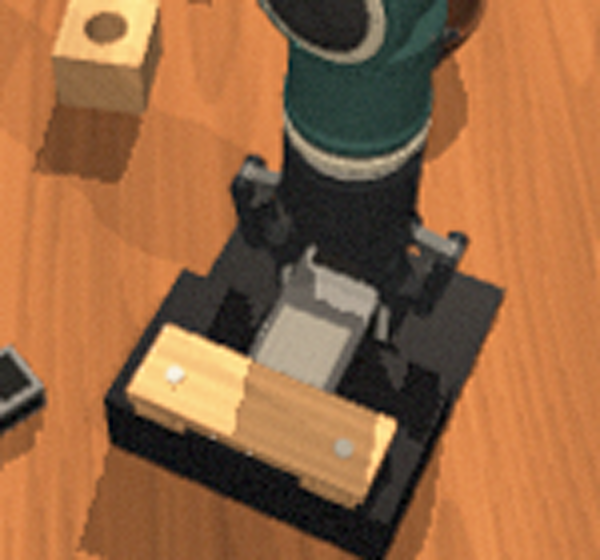

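apply_moves([
  [[0, -4, 0], 0],
  [[0, -8, -1], 0],
  [[0, -12, -2], 0],
  [[0, -16, -2], 0],
  [[0, -20, -3], 0],
  [[0, -24, -4], 0],
  [[0, -28, -5], 0],
  [[0, -30, -6], 0],
  [[0, -30, -6], 0],
  [[0, -30, -6], 0],
  [[0, -30, -6], 0],
])

```text
t: 6.68
tool_pos: [0.5871, -0.2146, 0.0394]
tool_rot: [-0.685, 0.685, -0.175, 0.175]
wrist_force: [0.4, 0.5, -2.2]
grip_width: 0.0537
```

```bash
python3 -c "
from h import *
tgt(None)
save('side','d2',(220,180,370,320),4)"
```

```text
t 6.675 pos [ 0.5871 -0.2146  0.0394] zhead 61.27644399958937 F [ 0.4168  0.5134 -2.1913] w 0.053663126291445054 j [-0.0911  0.7237  0.5352  1.8086 -0.5163  0.7517  0.2186]
```

View pics/d2.png

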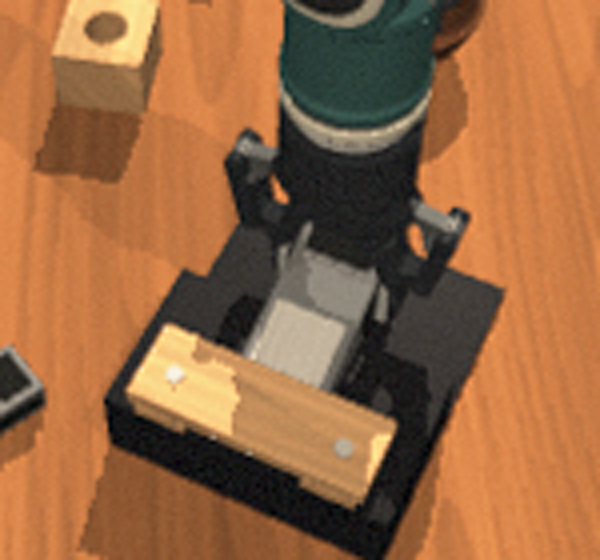

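apply_moves([
  [[0, -2, 6], 0],
  [[0, -4, 13], 0],
  [[0, -7, 22], 0],
  [[0, -10, 32], 0],
  [[0, -14, 44], 0],
  [[0, -20, 54], 0],
  [[0, -32, 60], 0],
  [[0, -50, 62], 0],
  [[0, -72, 62], 0],
  [[0, -95, 62], 0],
  [[0, -120, 62], 0],
  [[0, -145, 62], 0],
  [[0, -170, 62], 0],
  [[0, -190, 62], 0],
  [[0, -200, 62], 0],
  [[0, -200, 62], 0],
])

```text
t: 8.72
tool_pos: [0.6171, -0.1598, 0.24]
tool_rot: [0.685, -0.685, 0.175, -0.176]
wrist_force: [0.8, 0.2, -2.1]
grip_width: 0.0534
```

```bash
python3 -c "
from h import *
tgt(None)
save('side','e2',(180,100,370,320),2.7)
save('top','e1',(230,100,420,260),4)"
```

```text
t 8.725 pos [ 0.6171 -0.1598  0.24  ] zhead 61.27789258942023 F [ 0.7694  0.1794 -2.1103] w 0.053412074766020536 j [-0.2899  0.4961  0.6833  1.6632 -0.3436  1.1046 -0.0106]
```

View pics/e2.png

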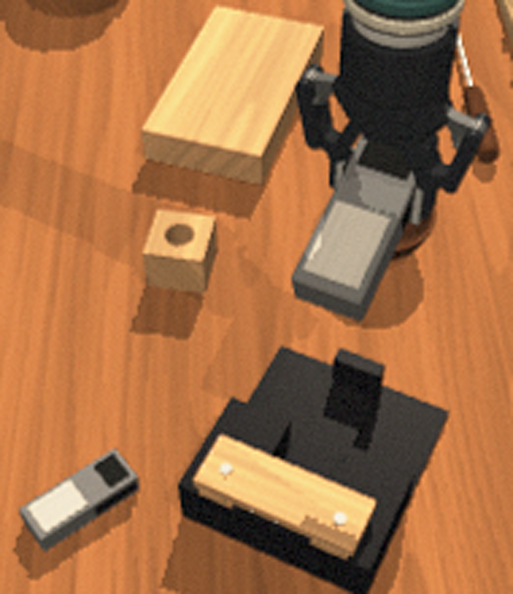

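View pics/e1.png

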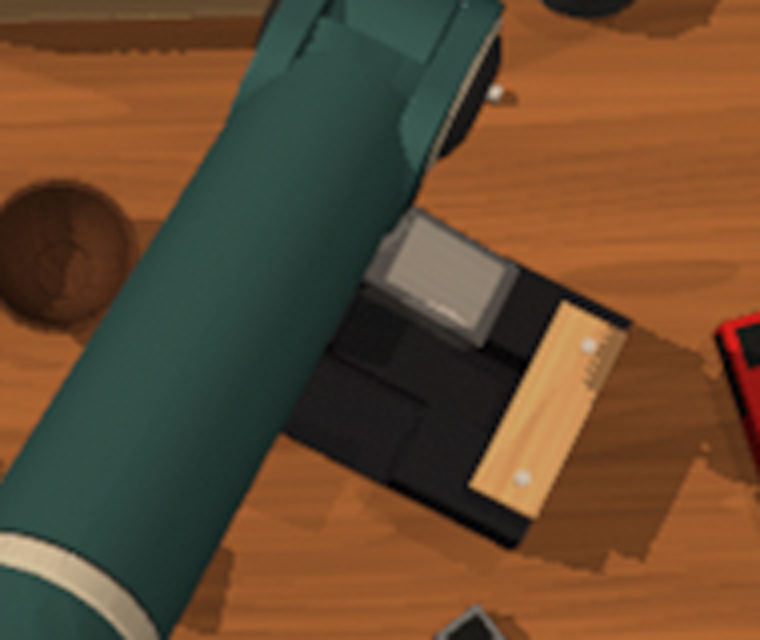

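```bash
python3 -c "
from h import *
save('side','f2',(275,140,345,225),7)
save('top','f1',(315,145,375,195),10)"
```

```text
(no output)
```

View pics/f2.png

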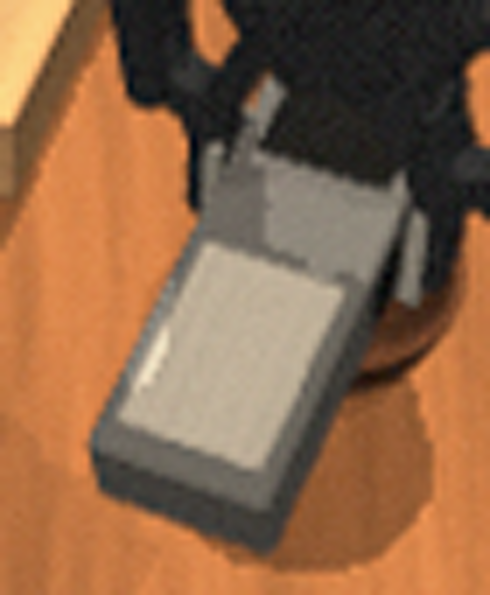

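View pics/f1.png

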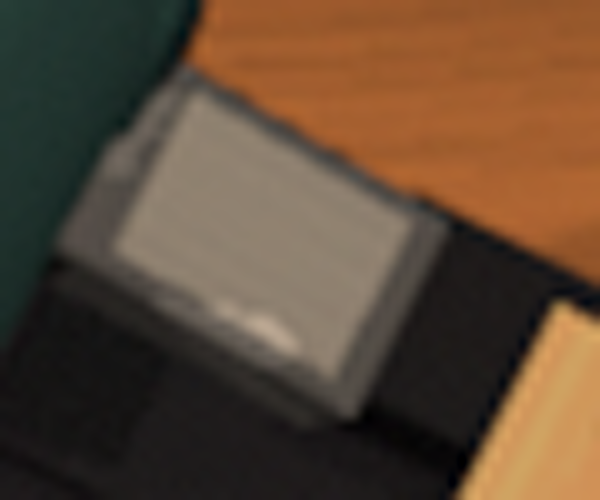

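```bash
cat >> h.py <<'E'
def tri(a,b):
    (o1,d1),(o2,d2)=ray("side",a),ray("top",b)
    d1=d1/np.linalg.norm(d1);d2=d2/np.linalg.norm(d2)
    t=np.linalg.lstsq(np.array([d1,-d2]).T,o2-o1,rcond=None)[0]
    p,q=o1+d1*t[0],o2+d2*t[1];return (p+q)/2,np.linalg.norm(p-q)
E
python3 -c "
from h import *
f=lambda p,s,o:((np.array(p)+.5)/s-.5+np.array(o))
g=monitor.read_state()['tool_pos']+[0,0,.0227]
u=np.array([.480,.877,0])
for a,b in (((92,440),(355,418)),((270,512),(450,228))):
    p,e=tri(f(a,7,(275,140)),f(b,10,(315,145)));d=p-g;s=d@u;print(p,e,'rel grip s',s,'z',d[2], 'ang',np.degrees(np.arctan2(-d[2],-s)-np.arctan2(-.0213,.110)))
"
```

```text
[ 0.5423 -0.2411  0.2548] 0.0004950841964345543 rel grip s -0.10722654642851673 z -0.006140800979873073 ang 14.236636416034315
[ 0.5878 -0.2658  0.2514] 0.0011867863914440848 rel grip s -0.107032526439116 z -0.009470604493930945 ang 16.01547900547953
```

apply_moves([
  [[0, 30, 0], 0],
  [[0, 60, 0], 0],
  [[0, 90, 0], 0],
  [[0, 120, 0], 0],
  [[0, 145, 0], 0],
  [[0, 160, 0], 0],
  [[0, 170, 0], 0],
  [[0, 178, -7], 0],
  [[0, 184, -15], 0],
  [[0, 190, -24], 0],
  [[0, 194, -31], 0],
  [[0, 194, -31], 0],
  [[0, 194, -31], 0],
])

```text
t: 10.55
tool_pos: [0.6024, -0.1866, 0.0455]
tool_rot: [0.685, -0.685, 0.175, -0.175]
wrist_force: [0.4, 0.1, -2.7]
grip_width: 0.0539
```

```bash
python3 -c "
from h import *
tgt([.5706+.48*.0477,-.2445+.877*.0477,.043],61.3)
save('side','g2',(240,190,350,310),5)"
```

```text
t 10.55 pos [ 0.6024 -0.1866  0.0455] zhead 61.301939770792565 F [ 0.4398  0.089  -2.6912] w 0.053907395744741564 j [-0.144   0.723   0.544   1.7935 -0.5149  0.7699  0.1666]
shift mm [ -0.1   2.5 -18.3] turn 0.0
```

View pics/g2.png

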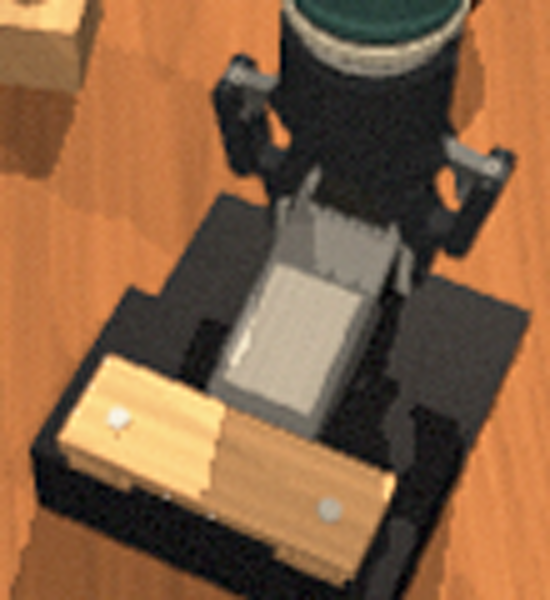

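apply_moves([
  [[0, 1, -5], 0],
  [[0, 1, -10], 0],
  [[0, 2, -15], 0],
  [[0, 2, -18], 0],
  [[0, 2, -18], 0],
  [[0, -6, -19], 0],
  [[0, -15, -20], 0],
  [[0, -23, -23], 0],
  [[0, -31, -25], 0],
  [[0, -39, -29], 0],
  [[0, -46, -33], 0],
  [[0, -53, -38], 0],
  [[0, -60, -44], 0],
  [[0, -66, -50], 0],
  [[0, -66, -50], 0],
])

```text
t: 12.48
tool_pos: [0.578, -0.2317, 0.1122]
tool_rot: [-0.685, 0.685, -0.175, 0.176]
wrist_force: [-0.9, 0.3, -2.8]
grip_width: 0.0537
```

```bash
python3 -c "
from h import *
tgt(None)
save('side','i2',(240,160,350,310),4)"
```

```text
t 12.475 pos [ 0.578  -0.2317  0.1122] zhead 61.24238160926903 F [-0.8753  0.25   -2.8081] w 0.05373280860047117 j [-0.1115  0.6207  0.6041  1.7937 -0.448   0.8665  0.1995]
```

View pics/i2.png

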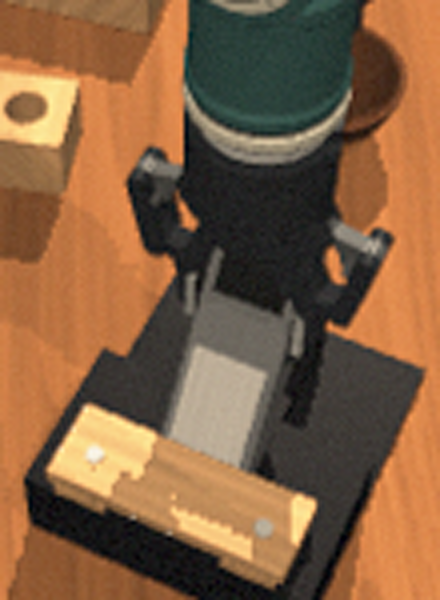

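apply_moves([
  [[0, -5, -7], 0],
  [[0, -10, -14], 0],
  [[0, -15, -21], 0],
  [[0, -18, -29], 0],
  [[0, -21, -37], 0],
  [[0, -23, -45], 0],
  [[0, -25, -54], 0],
  [[0, -26, -62], 0],
  [[0, -26, -71], 0],
  [[0, -25, -79], 0],
  [[0, -25, -79], 0],
  [[0, -25, -79], 0],
])

```text
t: 14.02
tool_pos: [0.5399, -0.3008, 0.1366]
tool_rot: [-0.685, 0.685, -0.175, 0.176]
wrist_force: [-0.0, 0.3, 0.2]
grip_width: -0.0002
```

```bash
python3 -c "
from h import *
tgt(None)
save('side','j2',(220,120,370,310),3)"
```

```text
t 14.025 pos [ 0.5399 -0.3008  0.1366] zhead 61.255158094904644 F [-0.0483  0.2971  0.1664] w -0.0001704248133768476 j [-0.0052  0.583   0.6281  1.793  -0.4237  0.9032  0.3101]
```

View pics/j2.png

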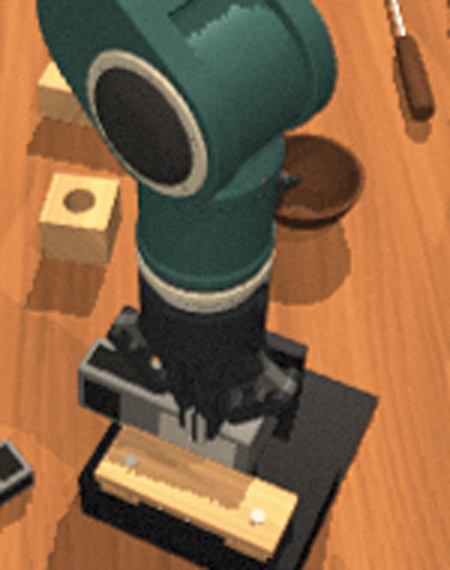

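```bash
python3 -c "
from h import *
save('side','k2',(230,200,350,320),5)
save('top','k1',(270,130,420,260),4)"
```

```text
(no output)
```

View pics/k2.png

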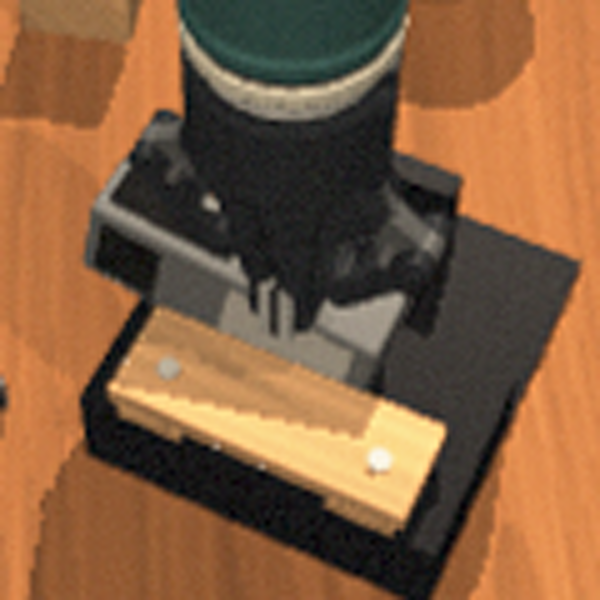

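View pics/k1.png

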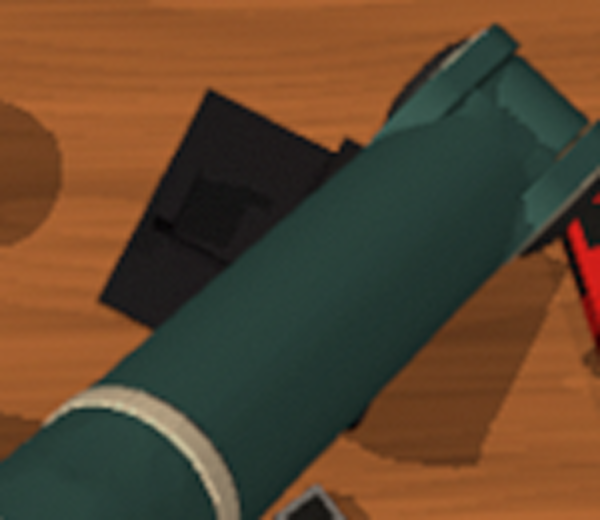

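apply_moves([
  [[0, -20, 0], 0],
  [[0, -50, 0], 0],
  [[0, -90, 0], 0],
  [[0, -130, 40], 0],
  [[0, -140, 90], 0],
  [[0, -140, 140], 0],
  [[0, -140, 190], 0],
  [[0, -140, 240], 0],
  [[0, -140, 240], 0],
])

```text
t: 15.3
tool_pos: [0.6574, -0.0834, 0.277]
tool_rot: [0.686, -0.685, 0.172, -0.173]
wrist_force: [0.0, -0.6, -0.6]
grip_width: 0.0002
```

```bash
python3 -c "
from h import *
tgt(None)
save('side','l2',(230,190,350,310),5)
save('top','l1',(280,140,400,240),6)"
```

```text
t 15.3 pos [ 0.6574 -0.0834  0.277 ] zhead 61.796249244090575 F [ 0.0173 -0.6433 -0.5996] w 0.00020387725675504638 j [-0.3773  0.5013  0.6544  1.5552 -0.3221  1.1939 -0.1553]
```

View pics/l2.png

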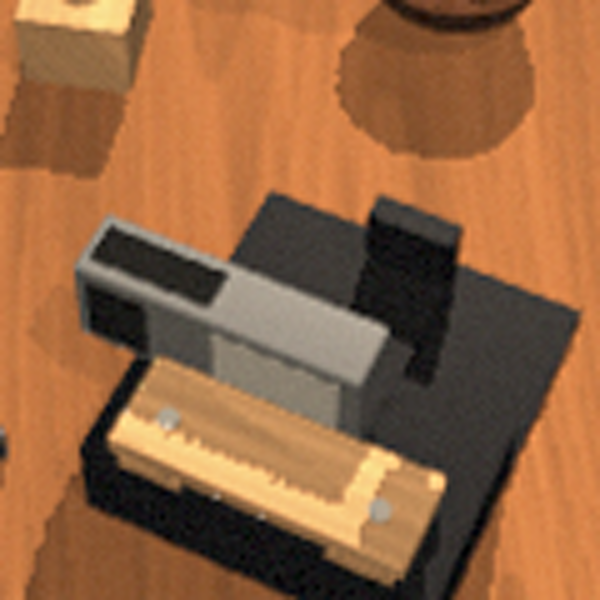

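View pics/l1.png

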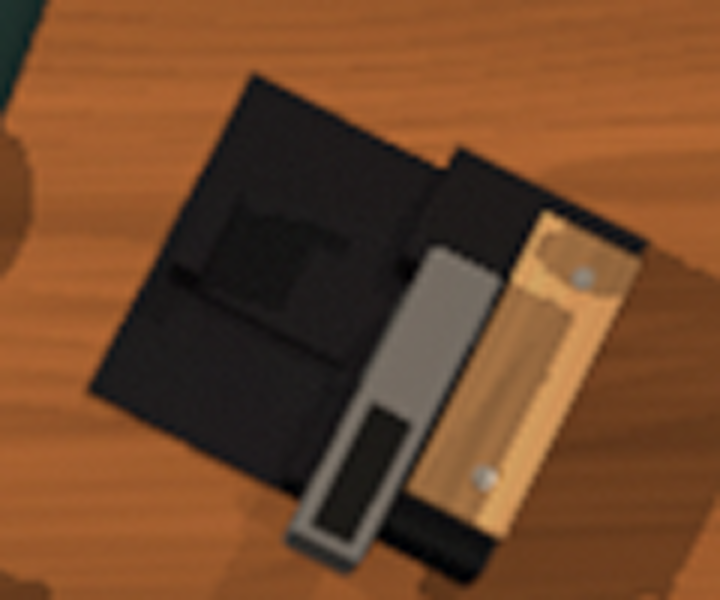

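```bash
python3 - <<'E'
from h import *
f=lambda p,s,o:((np.array(p)+.5)/s-.5+np.array(o))
M=[onz("top",f(p,6,(280,140)),.108)[:2] for p in [(437,245),(503,284),(350,565),(290,537)]]
S=[onz("side",f(p,5,(230,190)),.108)[:2] for p in [(388,325),(362,383),(78,265),(108,218)]]
for Q in(M,S):
    c=sum(Q)/4;a=(Q[0]+Q[1])/2-(Q[2]+Q[3])/2;b=(Q[0]+Q[3])/2-(Q[1]+Q[2])/2
    print(c,np.linalg.norm(a),np.degrees(np.arctan2(a[1],a[0])),np.linalg.norm(b),np.degrees(np.arctan2(b[1],b[0])),Q)
E
```

```text
[ 0.5172 -0.2463] 0.14099749292267585 -29.731296610728787 0.030388332962278518 59.828229720460726 [array([ 0.5873, -0.2675]), array([ 0.5694, -0.2951]), array([ 0.4496, -0.2238]), array([ 0.4623, -0.1989])]
[ 0.5183 -0.2472] 0.13564079948134594 -28.179162396403054 0.029606440562339378 63.09819573674441 [array([ 0.5849, -0.2652]), array([ 0.5713, -0.2932]), array([ 0.4519, -0.2275]), array([ 0.4652, -0.2028])]
```

```bash
python3 -c "
from h import *
tgt([.5178,-.2468,.20],150.8)"
```

```text
t 15.4 pos [ 0.6555 -0.0893  0.2773] zhead 61.355373597191026 F [-0.0954 -0.2302  0.455 ] w -0.00013862881199569766 j [-0.3731  0.4998  0.6591  1.558  -0.3204  1.1934 -0.1545]
shift mm [ -45.4   77.3 -204.1] turn -1.5611
```

apply_moves([
  [[-4, 0, -20], -0.156],
  [[-9, 0, -41], -0.312],
  [[-14, 0, -61], -0.468],
  [[-18, 0, -82], -0.624],
  [[-23, 5, -102], -0.78],
  [[-27, 15, -122], -0.937],
  [[-32, 30, -143], -1.093],
  [[-36, 50, -163], -1.249],
  [[-41, 65, -184], -1.405],
  [[-45, 77, -204], -1.561],
  [[-45, 77, -204], -1.561],
  [[-45, 77, -204], -1.561],
  [[-45, 77, -204], -1.561],
], grip=100, force=60)

```text
t: 17.02
tool_pos: [0.5188, -0.2463, 0.2001]
tool_rot: [-0.61, 0.61, 0.358, -0.357]
wrist_force: [0.7, 0.3, 0.6]
grip_width: 0.0855
```

```bash
python3 -c "
from h import *
tgt([.5178,-.2468,.082],150.8)
save('side','m2',(220,140,360,300),3.7)
save('top','m1',(270,130,420,260),4)"
```

```text
t 17.025 pos [ 0.5188 -0.2463  0.2001] zhead 150.71233698808913 F [0.6771 0.2999 0.6166] w 0.08554961546672668 j [ 0.0899  0.3825  0.3724  1.8436 -0.1688  0.9448  1.5965]
shift mm [ -1.  118.1   0.8] turn -0.0015
```

View pics/m2.png

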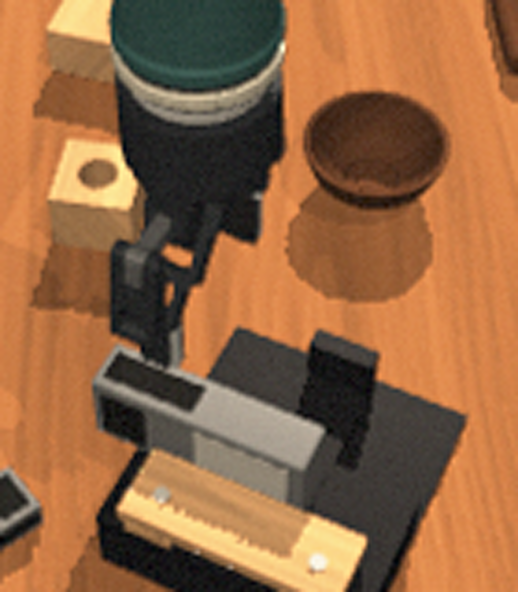

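View pics/m1.png

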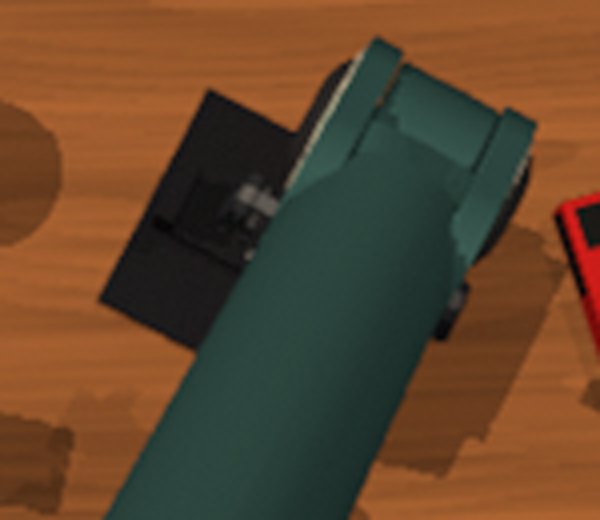

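apply_moves([
  [[0, 30, 1], 0],
  [[0, 60, 1], 0],
  [[-1, 85, 1], 0],
  [[-1, 100, 1], 0],
  [[-1, 110, 1], 0],
  [[-1, 117, 1], 0],
  [[-1, 117, 1], 0],
  [[-1, 117, 1], 0],
])

```text
t: 18.12
tool_pos: [0.517, -0.2474, 0.0829]
tool_rot: [-0.61, 0.61, 0.358, -0.357]
wrist_force: [-0.6, -0.6, 0.3]
grip_width: 0.0852
```

apply_moves([
  [[0, 0, 0], 0],
  [[0, 0, 0], 0],
  [[0, 0, 0], 0],
  [[0, 0, 0], 0],
  [[0, 0, 0], 0],
  [[0, 0, 0], 0],
  [[0, 0, 0], 0],
  [[0, 0, 0], 0],
], grip=0, force=60)

```text
t: 19.12
tool_pos: [0.5171, -0.2473, 0.0827]
tool_rot: [-0.61, 0.61, 0.358, -0.357]
wrist_force: [-0.4, 0.3, 5.1]
grip_width: 0.033
```

```bash
python3 -c "
from h import *
tgt([.5178,-.2468,.082],150.8)
save('side','n2',(220,140,360,300),3.7)"
```

```text
t 19.125 pos [ 0.5171 -0.2473  0.0827] zhead 150.7321699043503 F [-0.3957  0.3247  5.091 ] w 0.03303148917573384 j [ 0.1401  0.5449  0.3192  1.9174 -0.2506  0.7165  1.666 ]
shift mm [ 0.8  0.7 -0.4] turn -0.0012
```

View pics/n2.png

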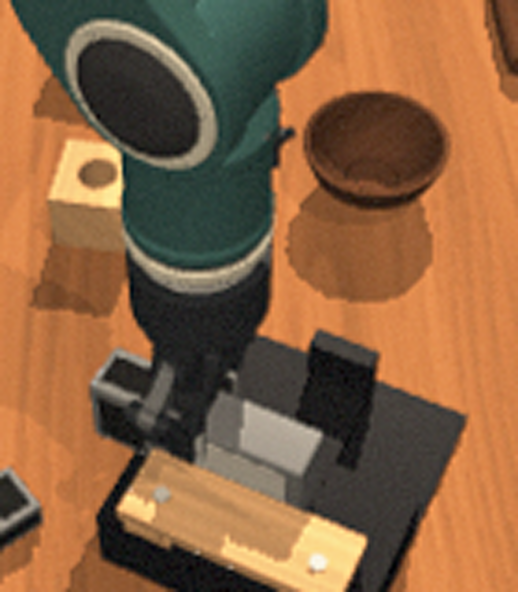

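apply_moves([
  [[0, -4, 0], 0],
  [[0, -12, 0], 0],
  [[0, -30, 0], 0],
  [[0, -55, 0], 0],
  [[0, -80, 0], 0],
  [[0, -105, 0], 0],
  [[0, -118, 0], 0],
  [[0, -118, 0], 0],
])

```text
t: 20.18
tool_pos: [0.517, -0.2475, 0.2015]
tool_rot: [-0.61, 0.611, 0.358, -0.357]
wrist_force: [-0.4, -0.1, -2.0]
grip_width: 0.0328
```

```bash
python3 -c "
from h import *
tgt([.5546,.2274,.2007],69)
save('side','o2',(180,80,360,300),2.7)"
```

```text
t 20.175 pos [ 0.517  -0.2475  0.2015] zhead 150.7248566688439 F [-0.4008 -0.0959 -2.0364] w 0.03280507610359589 j [ 0.0891  0.3787  0.3766  1.8461 -0.1689  0.9457  1.6003]
shift mm [432.6   0.6 199.4] turn 1.4264
```

View pics/o2.png

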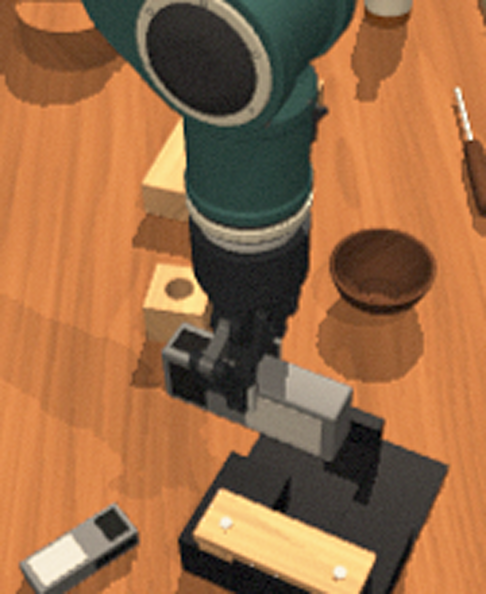

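apply_moves([
  [[18, -2, 8], 0.059],
  [[54, -2, 25], 0.178],
  [[90, -2, 42], 0.297],
  [[126, -2, 58], 0.416],
  [[162, -2, 75], 0.535],
  [[198, -2, 91], 0.653],
  [[234, -2, 108], 0.772],
  [[270, -2, 125], 0.891],
  [[306, -2, 141], 1.01],
  [[342, 0, 158], 1.129],
  [[378, 0, 174], 1.248],
  [[410, 0, 189], 1.353],
  [[426, 0, 196], 1.405],
  [[433, 0, 199], 1.426],
  [[433, 0, 199], 1.426],
  [[433, 0, 199], 1.426],
])

```text
t: 22.22
tool_pos: [0.5547, 0.2264, 0.2001]
tool_rot: [-0.695, 0.695, -0.129, 0.129]
wrist_force: [-0.2, -0.1, -1.6]
grip_width: 0.0331
```

```bash
python3 -c "
from h import *
tgt([.5546,.2274,.0737],69)
save('side','p2',(200,30,360,190),3.7)
save('top','p1',(90,150,290,290),3.8)"
```

```text
t 22.225 pos [0.5547 0.2264 0.2001] zhead 68.95435080535657 F [-0.1965 -0.0824 -1.6335] w 0.0331366772883095 j [-0.8268  0.4405  0.5017  1.7878 -0.2493  0.9771 -0.5919]
shift mm [ -0.5 126.4   1. ] turn -0.0008
```

View pics/p2.png

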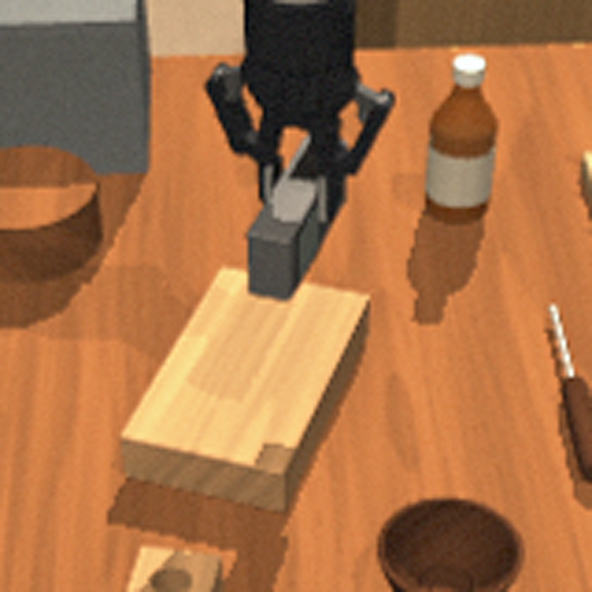

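View pics/p1.png

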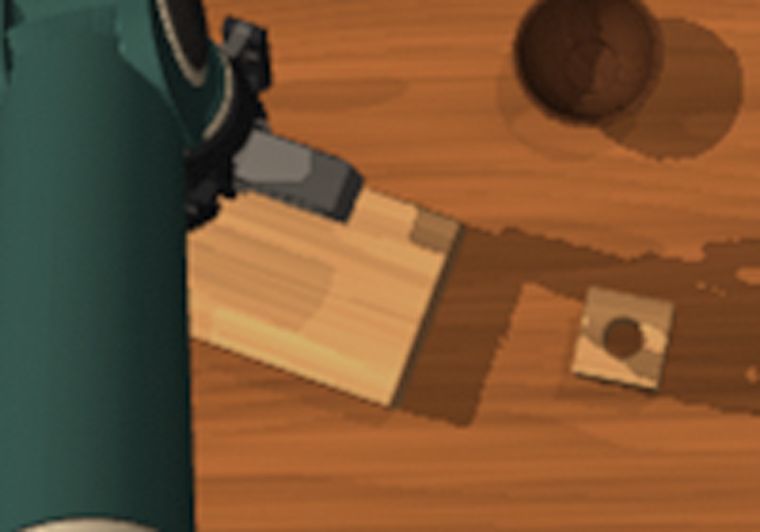

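```bash
python3 - <<'E'
from h import *
f=lambda p,s,o:((np.array(p)+.5)/s-.5+np.array(o))
u=np.array([.358,.934]);t=np.array([.5547,.2264])
for n,p,s,o in(("side",(251,232),3.7,(200,30)),("side",(300,240),3.7,(200,30)),("top",(362,173),3.8,(90,150)),("top",(337,208),3.8,(90,150))):
    q=onz(n,f(p,s,o),.2254)[:2]-t; print(n,q,q@u,q@np.array([.934,-.358]))
# blank corners seen in side view
for p in((222,268),(370,296),(122,437),(290,470)): print(onz("side",f(p,3.7,(200,30)),.045)[:2])
E
```

```text
side [-0.0395 -0.0639] -0.07388529759179056 -0.014043637092591776
side [-0.0055 -0.0754] -0.07245198227927313 0.021826993478635086
top [-0.0175 -0.0814] -0.08227991846286839 0.012788988826927583
top [-0.0391 -0.066 ] -0.07567292112894573 -0.012900124479766236
[0.4908 0.3762]
[0.6195 0.3282]
[0.4077 0.1555]
[0.5394 0.1104]
```

apply_moves([
  [[0, 20, 2], 0],
  [[0, 45, 4], 0],
  [[0, 70, 4], 0],
  [[0, 90, 4], 0],
  [[0, 105, 4], 0],
  [[0, 115, 4], 0],
  [[0, 120, 4], 0],
  [[0, 123, 4], 0],
  [[0, 125, 4], 0],
  [[0, 126, 4], 0],
  [[0, 126, 4], 0],
])

```text
t: 23.7
tool_pos: [0.5562, 0.2316, 0.0745]
tool_rot: [0.695, -0.695, 0.129, -0.129]
wrist_force: [-0.3, 0.5, -2.9]
grip_width: 0.0334
```

```bash
python3 -c "
from h import *
tgt([.5546,.2274,.0737],69)
save('side','q2',(200,30,360,190),3.7)"
```

```text
t 23.7 pos [0.5562 0.2316 0.0745] zhead 69.02477626966456 F [-0.3322  0.497  -2.8574] w 0.033398637368116005 j [-0.7686  0.613   0.4248  1.8519 -0.3548  0.7513 -0.516 ]
shift mm [ 0.   0.8 -4.5] turn 0.0004
```

View pics/q2.png

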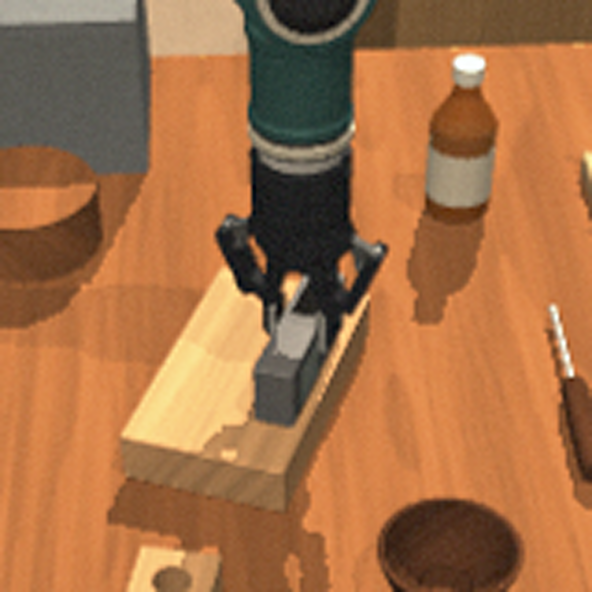

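apply_moves([
  [[0, 1, 0], 0],
  [[0, 2, 0], 0],
  [[0, 2, 0], 0],
])

```text
t: 24.12
tool_pos: [0.5563, 0.2317, 0.0737]
tool_rot: [0.696, -0.695, 0.129, -0.129]
wrist_force: [-3.7, -0.9, 7.8]
grip_width: 0.033
```

apply_moves([
  [[0, -1, 0], 0],
  [[0, -1, 0], 0],
  [[0, -1, 0], 0],
  [[0, -1, 0], 0],
  [[0, -1, 0], 0],
  [[0, -8, 0], 0],
  [[0, -14, 0], 0],
  [[0, -14, 0], 0],
], grip=60, force=20)

```text
t: 25.12
tool_pos: [0.5566, 0.2318, 0.0872]
tool_rot: [0.696, -0.695, 0.128, -0.129]
wrist_force: [-0.1, 0.5, 0.5]
grip_width: 0.0513
```

```bash
python3 -c "
from h import *
tgt([.5546,.2274,.0737],69)
save('side','r2',(240,70,330,160),6.5)"
```

```text
t 25.125 pos [0.5566 0.2318 0.0872] zhead 69.02372958585758 F [-0.0533  0.4797  0.4675] w 0.05125863119846308 j [-0.7757  0.5946  0.4341  1.8475 -0.3447  0.7724 -0.5239]
shift mm [-0.3 13.4 -4.9] turn 0.0004
```

View pics/r2.png

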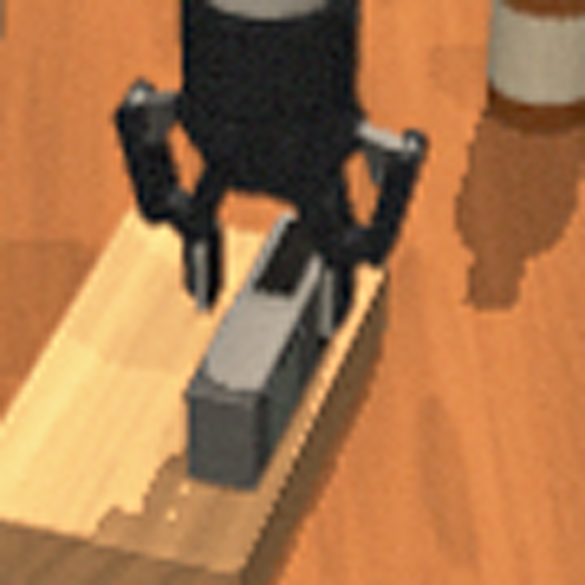

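apply_moves([
  [[-4, 0, 0], 0],
  [[-7, 0, 0], 0],
  [[-9, 0, 0], 0],
  [[-11, 0, 0], 0],
  [[-13, 0, 0], 0],
  [[-15, 0, 0], 0],
  [[-17, 0, 0], 0],
  [[-19, 0, 0], 0],
  [[-20, 0, 0], 0],
  [[-20, 0, 0], 0],
])

```text
t: 26.42
tool_pos: [0.5372, 0.2389, 0.0862]
tool_rot: [-0.695, 0.695, -0.129, 0.129]
wrist_force: [1.0, -0.6, 0.6]
grip_width: 0.051
```

```bash
python3 -c "
from h import *
tgt(None)
save('side','s2',(240,70,330,160),6.5)"
```

```text
t 26.425 pos [0.5372 0.2389 0.0862] zhead 69.0406990480889 F [ 0.9877 -0.5891  0.6229] w 0.051036958173725805 j [-0.8058  0.5759  0.4345  1.8843 -0.3413  0.7549 -0.5472]
```

View pics/s2.png

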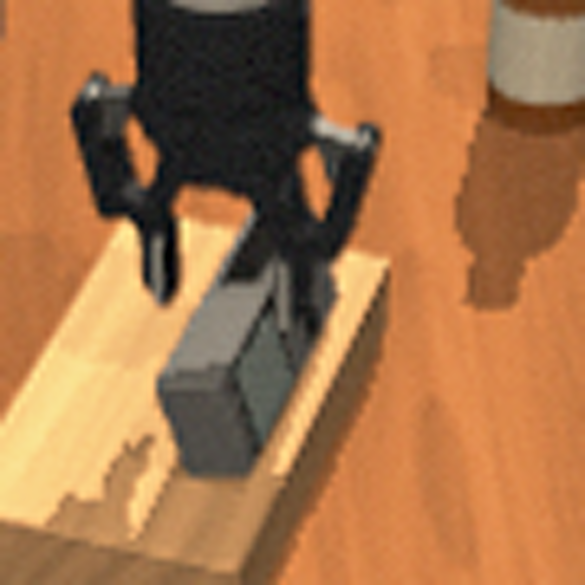

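apply_moves([
  [[1, 4, 0], 0],
  [[2, 8, 0], 0],
  [[3, 12, 0], 0],
  [[4, 15, 0], 0],
  [[4, 15, 0], 0],
  [[2, 15, 0], 0],
  [[0, 15, 0], 0],
  [[-2, 15, 0], 0],
  [[-3, 15, 0], 0],
  [[-4, 15, 0], 0],
  [[-4, 15, 0], 0],
])

```text
t: 27.85
tool_pos: [0.5336, 0.2403, 0.0713]
tool_rot: [0.695, -0.695, 0.129, -0.129]
wrist_force: [1.1, -0.1, -0.9]
grip_width: 0.0513
```

```bash
python3 -c "
from h import *
tgt(None)
save('side','u2',(240,70,330,160),6.5)"
```

```text
t 27.85 pos [0.5336 0.2403 0.0713] zhead 69.03138238426294 F [ 1.0824 -0.0937 -0.8582] w 0.05128478480657941 j [-0.8025  0.5946  0.423   1.8961 -0.3544  0.7247 -0.5413]
```

View pics/u2.png

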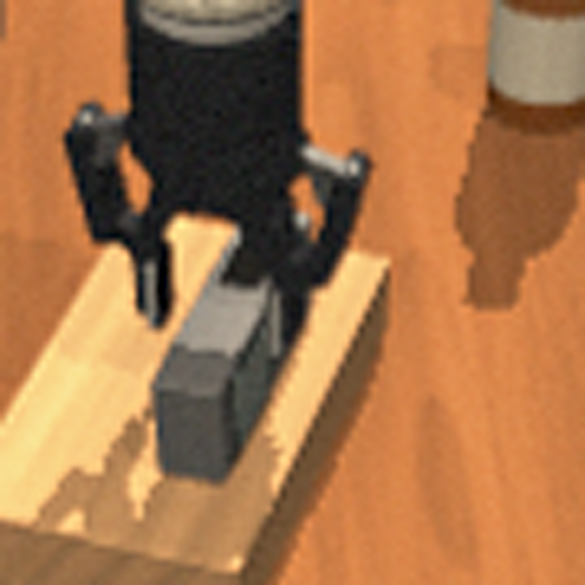

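apply_moves([
  [[3, 0, 0], 0],
  [[4, -6, 0], 0],
  [[4, -12, 0], 0],
  [[4, -16, 0], 0],
  [[2, -16, 0], 0],
  [[0, -16, 0], 0],
  [[-2, -16, 0], 0],
  [[-4, -16, 0], 0],
  [[-6, -16, 0], 0],
  [[-8, -16, 0], 0],
  [[-10, -16, 0], 0],
  [[-12, -16, 0], 0],
  [[-12, -16, 0], 0],
])

```text
t: 29.52
tool_pos: [0.5221, 0.2446, 0.0872]
tool_rot: [-0.695, 0.695, -0.129, 0.128]
wrist_force: [0.9, 0.8, -0.4]
grip_width: 0.051
```

```bash
python3 -c "
from h import *
tgt(None)
save('side','v2',(240,70,330,160),6.5)"
```

```text
t 29.525 pos [0.5221 0.2446 0.0872] zhead 69.0467804295514 F [ 0.925   0.7971 -0.4428] w 0.05096008586037911 j [-0.8314  0.5588  0.4361  1.912  -0.3377  0.7434 -0.5678]
```

View pics/v2.png

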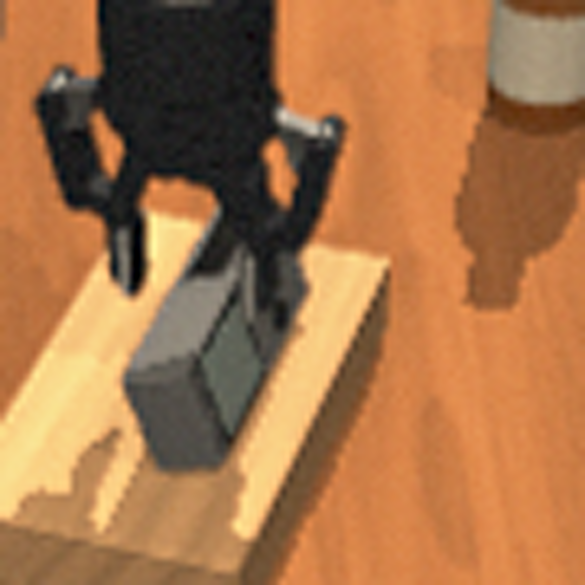

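apply_moves([
  [[-2, 0, 0], 0],
  [[-4, 0, 0], 0],
  [[-4, 0, 0], 0],
  [[-3, 4, 0], 0],
  [[-2, 8, 0], 0],
  [[-1, 11, 0], 0],
  [[0, 14, 0], 0],
  [[0, 14, 0], 0],
])

```text
t: 30.58
tool_pos: [0.5223, 0.2442, 0.0729]
tool_rot: [-0.695, 0.695, -0.129, 0.129]
wrist_force: [1.6, -0.6, 1.2]
grip_width: 0.051
```

```bash
python3 -c "
from h import *
tgt(None)
save('side','w2',(240,70,330,160),6.5)"
```

```text
t 30.575 pos [0.5223 0.2442 0.0729] zhead 69.00440783408462 F [ 1.6104 -0.58    1.1769] w 0.05100975755138239 j [-0.8215  0.581   0.4247  1.9164 -0.3509  0.7179 -0.5573]
```

View pics/w2.png

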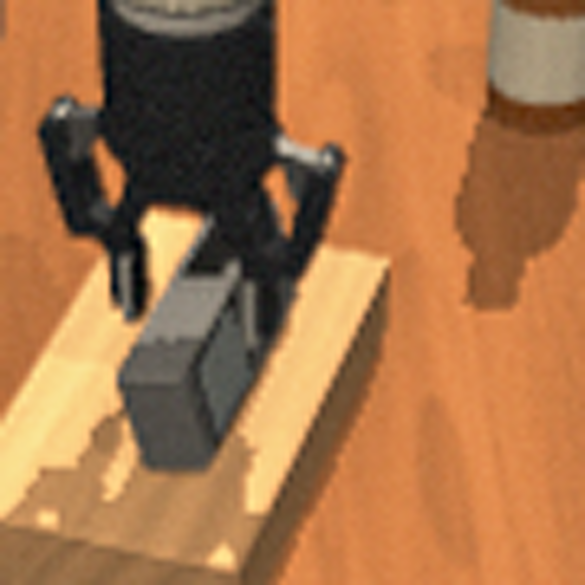

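apply_moves([
  [[2, 0, 0], 0],
  [[4, 0, 0], 0],
  [[6, 0, 0], 0],
  [[8, 4, 0], 0],
  [[8, 9, 0], 0],
  [[9, 14, 0], 0],
  [[10, 14, 0], 0],
  [[12, 14, 0], 0],
  [[15, 14, 0], 0],
  [[18, 14, 0], 0],
  [[21, 14, 0], 0],
  [[24, 14, 0], 0],
  [[27, 14, 0], 0],
  [[28, 14, 0], 0],
  [[28, 14, 0], 0],
], grip=51)

```text
t: 32.5
tool_pos: [0.5489, 0.2343, 0.0593]
tool_rot: [-0.695, 0.695, -0.129, 0.129]
wrist_force: [0.4, 0.4, -0.2]
grip_width: 0.0432
```

```bash
python3 -c "
from h import *
tgt(None)
save('side','x2',(220,60,340,170),5.4)"
```

```text
t 32.5 pos [0.5489 0.2343 0.0593] zhead 69.01384101733703 F [ 0.382   0.3691 -0.2401] w 0.04324429038371148 j [-0.7704  0.628   0.4126  1.8705 -0.3659  0.7175 -0.5153]
```

View pics/x2.png

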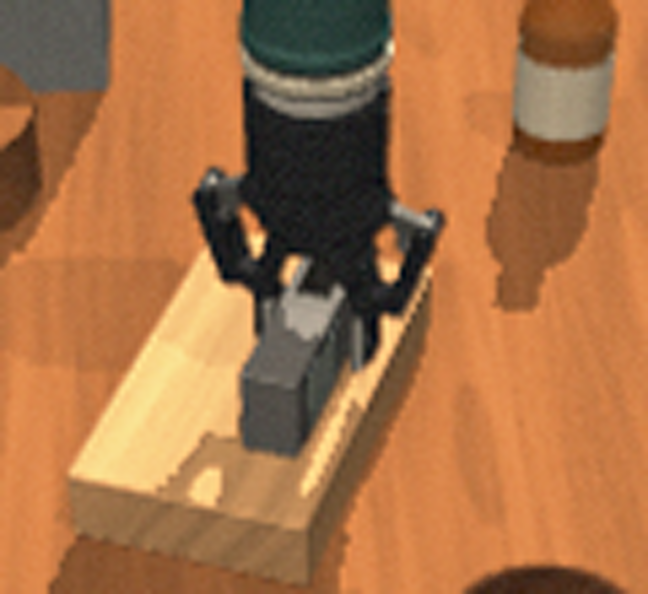

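```bash
python3 - <<'E'
from h import *
f=lambda p,s,o:((np.array(p)+.5)/s-.5+np.array(o))
c=np.array([.5138,.2430]);u=np.array([.358,.934]);v=np.array([-.934,.358])
for p,z in(((243,442),.045),((298,454),.045),((243,378),.099),((302,386),.099),((345,292),.099),((70,478),.045),((310,527),.045),((432,265),.045)):
    q=onz("side",f(p,5.4,(220,60)),z)[:2]; print(p,q,"along",(q-c)@u,"across(z_m)",(q-c)@v)
E
```

```text
(243, 442) [0.5024 0.1786] along -0.06424612504774897 across(z_m) -0.012410650873955969
(298, 454) [0.5324 0.167 ] along -0.06430239759023036 across(z_m) -0.044540689061835004
(243, 378) [0.5038 0.1672] along -0.07436092251106534 across(z_m) -0.01779848072200487
(302, 386) [0.5348 0.159 ] along -0.07095235400159375 across(z_m) -0.04965447587516525
(345, 292) [0.5619 0.2381] along 0.012640232544967205 across(z_m) -0.0466476320148346
(70, 478) [0.4076 0.1539] along -0.12122667495439884 across(z_m) 0.06732952267666739
(310, 527) [0.5364 0.1084] along -0.11762526674361722 across(z_m) -0.06925522388058421
(432, 265) [0.6198 0.3333] along 0.12232595839376526 across(z_m) -0.06669382753352285
```

apply_moves([
  [[3, 0, 0], 0],
  [[6, 0, 0], 0],
  [[9, 0, 0], 0],
  [[12, 0, 0], 0],
  [[15, 0, 0], 0],
  [[17, 0, 0], 0],
  [[17, 0, 0], 0],
  [[13, -5, 0], 0],
  [[13, -20, 0], 0],
  [[13, -32, 0], 0],
  [[10, -32, 0], 0],
  [[8, -32, 0], 0],
  [[6, -32, 0], 0],
  [[4, -32, 0], 0],
  [[2, -32, 0], 0],
  [[0, -32, 0], 0],
  [[-2, -32, 0], 0],
  [[-4, -32, 0], 0],
  [[-5, -32, 0], 0],
  [[-5, -32, 0], 0],
])

```text
t: 35.05
tool_pos: [0.5437, 0.2363, 0.0912]
tool_rot: [-0.695, 0.695, -0.129, 0.129]
wrist_force: [1.3, -1.0, -0.1]
grip_width: 0.0435
```

```bash
python3 -c "
from h import *
tgt(None)
save('side','y2',(240,70,330,160),6.5)"
```

```text
t 35.05 pos [0.5437 0.2363 0.0912] zhead 69.03817252258067 F [ 1.3104 -1.0301 -0.0627] w 0.04353684227342248 j [-0.7974  0.5752  0.4369  1.87   -0.3374  0.7697 -0.5429]
```

View pics/y2.png

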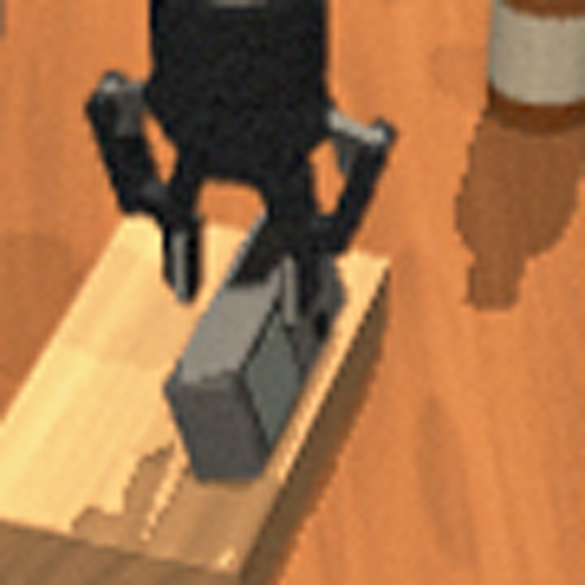

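apply_moves([
  [[-2, 0, 0], 0],
  [[-4, 0, 0], 0],
  [[-6, 0, 0], 0],
  [[-6, 0, 0], 0],
  [[-5, 3, 0], 0],
  [[-4, 6, 0], 0],
  [[-3, 8, 0], 0],
  [[-3, 8, 0], 0],
])

```text
t: 36.1
tool_pos: [0.5413, 0.2372, 0.0831]
tool_rot: [-0.695, 0.695, -0.129, 0.129]
wrist_force: [-0.0, 0.6, 0.3]
grip_width: 0.0437
```

```bash
python3 -c "
from h import *
tgt(None)
save('side','z2',(240,70,330,160),6.5)"
```

```text
t 36.1 pos [0.5413 0.2372 0.0831] zhead 69.01202412156634 F [-0.0202  0.6158  0.3403] w 0.04369254892775943 j [-0.7967  0.5845  0.4312  1.8778 -0.3439  0.7526 -0.541 ]
```

View pics/z2.png

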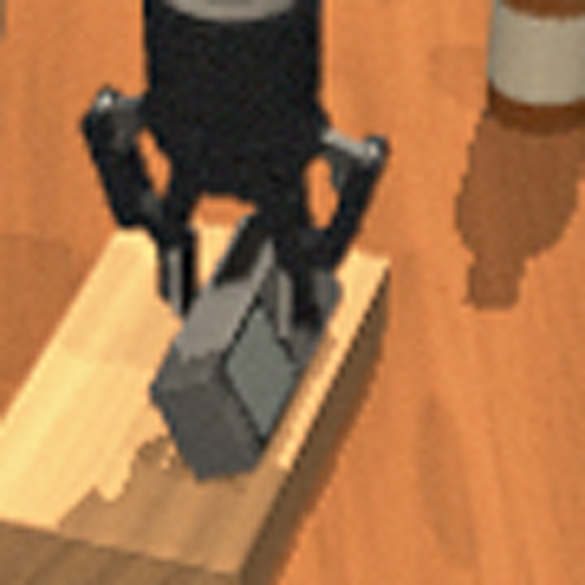

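apply_moves([
  [[-1, 0, 0], 0],
  [[-2, 0, 0], 0],
  [[-3, 0, 0], 0],
  [[-4, 0, 0], 0],
  [[-5, 0, 0], 0],
  [[-5, 0, 0], 0],
])

```text
t: 36.9
tool_pos: [0.5367, 0.239, 0.0835]
tool_rot: [0.695, -0.695, 0.129, -0.129]
wrist_force: [1.8, -0.5, 2.7]
grip_width: 0.0438
```

```bash
python3 -c "
from h import *
tgt(None)
save('side','aa2',(240,70,330,160),6.5)"
```

```text
t 36.9 pos [0.5367 0.239  0.0835] zhead 69.02351105384653 F [ 1.8222 -0.4719  2.7431] w 0.043750762738033286 j [-0.8046  0.5789  0.4317  1.8867 -0.3428  0.7484 -0.547 ]
```

View pics/aa2.png

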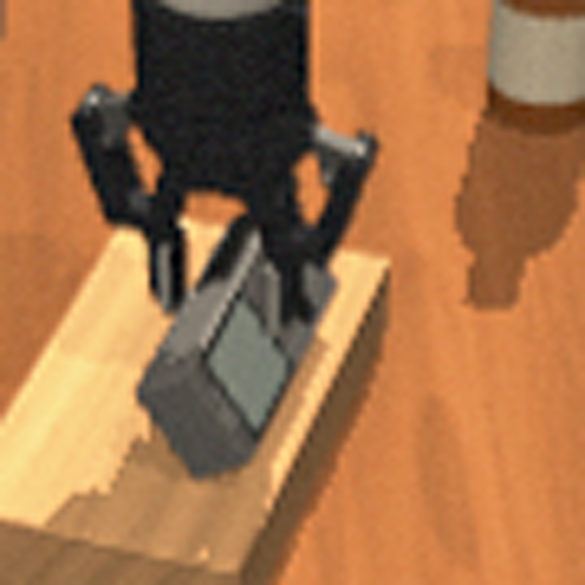

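apply_moves([
  [[0, 1, 0], 0],
  [[-1, 2, 0], 0],
  [[-2, 3, 0], 0],
  [[-2, 3, 0], 0],
], grip=56)

```text
t: 37.45
tool_pos: [0.5342, 0.2399, 0.08]
tool_rot: [-0.695, 0.695, -0.129, 0.128]
wrist_force: [-0.6, 0.4, 0.7]
grip_width: 0.0478
```

```bash
python3 -c "
from h import *
tgt(None)
save('side','bb2',(240,70,330,160),6.5)"
```

```text
t 37.45 pos [0.5342 0.2399 0.08  ] zhead 69.04103618100719 F [-0.5629  0.4082  0.6888] w 0.047845774611587955 j [-0.8059  0.582   0.4288  1.8918 -0.3454  0.7416 -0.5473]
```

View pics/bb2.png

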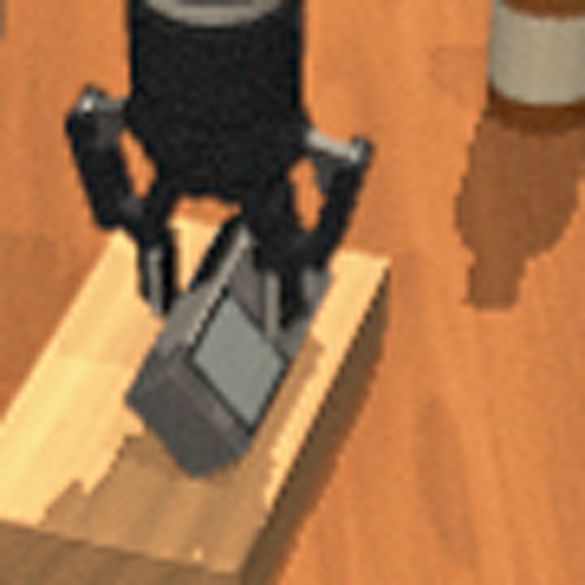

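apply_moves([
  [[2, 2, 0], 0],
  [[4, 4, 0], 0],
  [[5, 4, 0], 0],
], grip=70)

```text
t: 37.88
tool_pos: [0.5392, 0.2379, 0.076]
tool_rot: [-0.695, 0.695, -0.129, 0.129]
wrist_force: [-1.5, -0.2, 0.1]
grip_width: 0.06
```

apply_moves([
  [[2, 2, 0], 0],
  [[4, 4, 0], 0],
  [[6, 6, 0], 0],
], grip=85)

```text
t: 38.25
tool_pos: [0.545, 0.2357, 0.0701]
tool_rot: [-0.695, 0.695, -0.129, 0.129]
wrist_force: [-0.7, 1.3, -0.3]
grip_width: 0.0729
```

apply_moves([
  [[2, 2, 0], 0],
  [[4, 4, 0], 0],
  [[6, 6, 0], 0],
  [[6, 6, 0], 0],
], grip=100)

```text
t: 38.75
tool_pos: [0.5497, 0.2342, 0.0654]
tool_rot: [0.696, -0.695, 0.13, -0.128]
wrist_force: [-6.1, -1.5, 12.5]
grip_width: 0.0854
```

```bash
python3 -c "
from h import *
tgt(None)
save('side','cc2',(240,70,330,160),6.5)"
```

```text
t 38.75 pos [0.5497 0.2342 0.0654] zhead 69.05001201869688 F [-6.1057 -1.4684 12.5277] w 0.08541670752121706 j [-0.7704  0.6203  0.4156  1.8653 -0.3619  0.7326 -0.5165]
```

View pics/cc2.png

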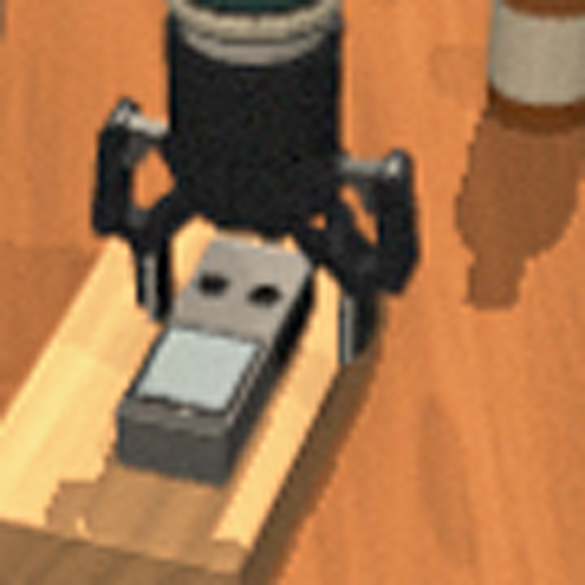

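apply_moves([
  [[0, -2, 0], 0],
  [[0, -4, 0], 0],
  [[0, -4, 0], 0],
])

```text
t: 39.17
tool_pos: [0.5508, 0.2336, 0.0683]
tool_rot: [0.695, -0.695, 0.129, -0.129]
wrist_force: [-0.7, -0.2, 0.0]
grip_width: 0.0854
```

```bash
python3 -c "
from h import *
tgt(None)
save('side','dd2',(240,70,330,160),6.5)
save('top','dd1',(100,160,230,270),5)"
```

```text
t 39.175 pos [0.5508 0.2336 0.0683] zhead 69.01495723863252 F [-0.7203 -0.1832  0.0312] w 0.0853677114349535 j [-0.7727  0.6162  0.4192  1.8645 -0.3581  0.735  -0.5195]
```

View pics/dd2.png

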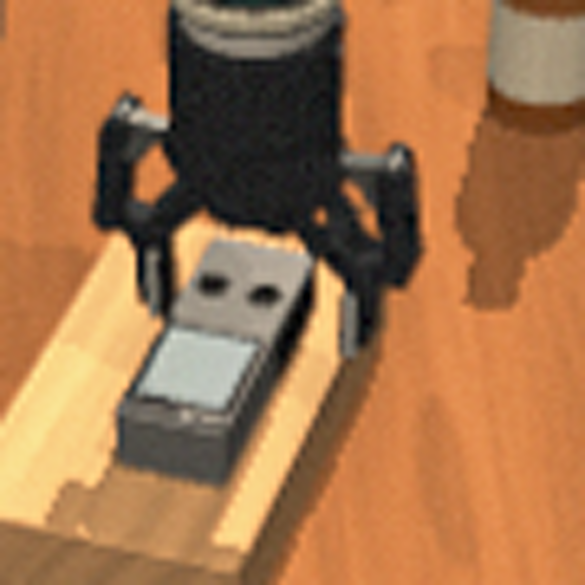

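View pics/dd1.png

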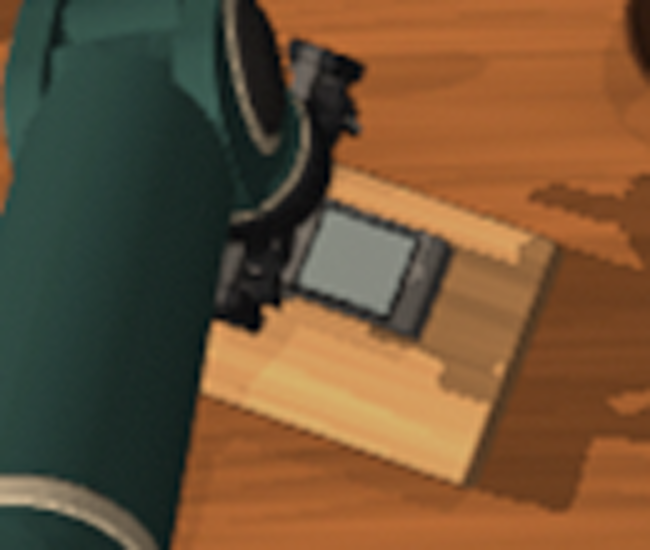

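apply_moves([
  [[0, -10, 0], 0],
  [[0, -30, 0], 0],
  [[0, -70, 0], 0],
  [[0, -120, -20], 0],
  [[0, -140, -70], 0],
  [[0, -140, -130], 0],
  [[0, -140, -190], 0],
  [[0, -140, -250], 0],
  [[0, -140, -250], 0],
], grip=0)

```text
t: 40.4
tool_pos: [0.4598, -0.0038, 0.2098]
tool_rot: [0.695, -0.694, 0.131, -0.132]
wrist_force: [0.6, 1.0, -0.3]
grip_width: -0.0001
```

```bash
python3 -c "
from h import *
tgt(None)
save('side','ee2',(220,60,340,170),5.4)
save('top','ee1',(100,160,230,270),5)"
```

```text
t 40.4 pos [ 0.4598 -0.0038  0.2098] zhead 68.55893083903247 F [ 0.6351  1.0003 -0.2841] w -5.6977405501068054e-05 j [-0.6223  0.1789  0.6277  2.1062 -0.1365  0.893  -0.2907]
```

View pics/ee2.png

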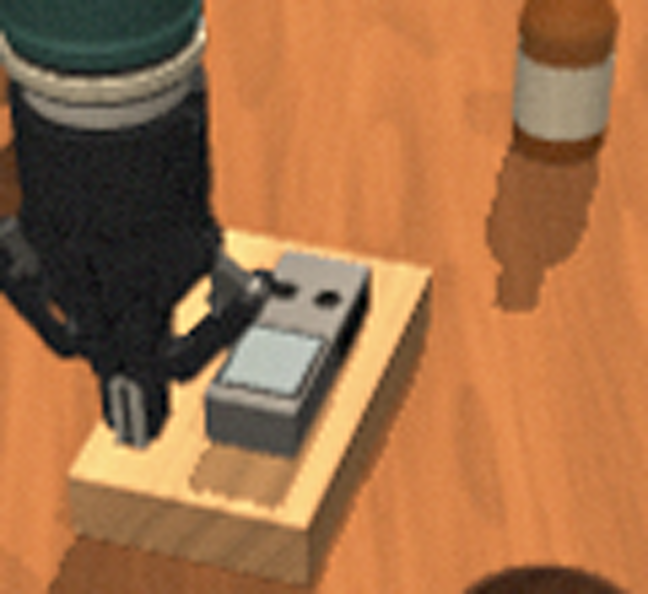

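View pics/ee1.png

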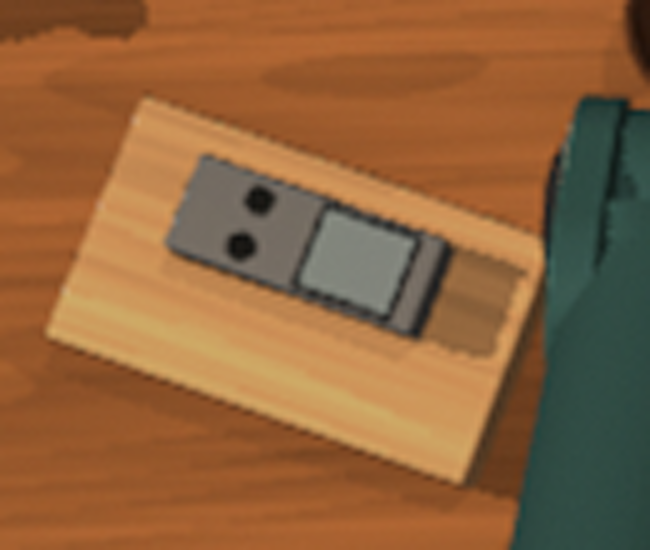

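```bash
python3 - <<'E'
from h import *
f=lambda p,s,o:((np.array(p)+.5)/s-.5+np.array(o))
Q=[onz("top",f(p,5,(100,160)),.079)[:2] for p in [(203,155),(165,243),(405,330),(443,240)]]
B=[onz("top",f(p,5,(100,160)),.045)[:2] for p in [(147,95),(45,333),(465,487),(545,240)]]
for X in(Q,B):
    c=sum(X)/4;a=(X[0]+X[1])/2-(X[2]+X[3])/2;print(c,np.linalg.norm(a),np.degrees(np.arctan2(a[1],a[0])),np.linalg.norm((X[0]+X[3]-X[1]-X[2])/2))
Q=[onz("side",f(p,5.4,(220,60)),.079)[:2] for p in [(285,250),(371,265),(297,408),(207,390)]]
c=sum(Q)/4;print("side",c)
cm=c; 
tgt([.5270,.2362,.13],69)
E
```

```text
[0.5333 0.2352] 0.13539502964364772 68.75972356088207 0.0506067747610848
[0.5143 0.2445] 0.23612196716813366 68.45670206790781 0.13819144504504619
side [0.5317 0.2357]
t 40.5 pos [0.4616 0.0003 0.2095] zhead 68.9525325812978 F [0.227  0.9402 0.6006] w -0.00038292542406505905 j [-0.6256  0.1822  0.6227  2.1031 -0.1381  0.8924 -0.2914]
shift mm [-23.8  80.1 243.5] turn -0.0008
```

apply_moves([
  [[-4, 0, 40], 0],
  [[-8, 10, 90], 0],
  [[-12, 20, 140], 0],
  [[-16, 40, 190], 0],
  [[-18, 60, 230], 0],
  [[-18, 80, 245], 0],
  [[-18, 100, 245], 0],
  [[-18, 115, 245], 0],
  [[-18, 121, 245], 0],
  [[-18, 121, 245], 0],
  [[-18, 121, 245], 0],
], grip=0)

```text
t: 41.88
tool_pos: [0.5325, 0.2354, 0.0881]
tool_rot: [0.696, -0.695, 0.129, -0.129]
wrist_force: [-0.3, -0.7, -0.2]
grip_width: 0.0001
```

```bash
python3 -c "
from h import *
tgt([.5325,.2355,.079],69)
save('side','ff2',(220,60,340,170),5.4)"
```

```text
t 41.875 pos [0.5325 0.2354 0.0881] zhead 68.98483411393234 F [-0.2903 -0.6854 -0.2154] w 0.00010977535832456429 j [-0.8064  0.5641  0.4348  1.8991 -0.3375  0.7489 -0.548 ]
shift mm [-0.1  9.1  0.1] turn -0.0003
```

View pics/ff2.png

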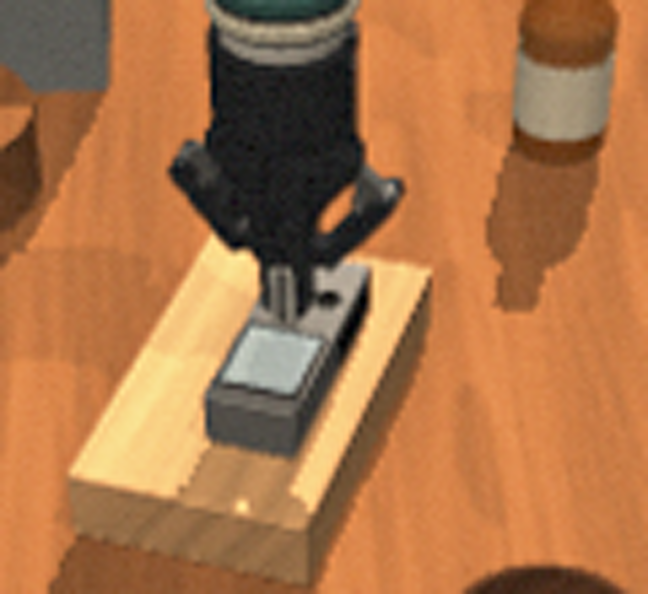

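Fingertips hover about 9 mm above the meter's middle (pixel 283,320). Approach the contact in small steps.

apply_moves([
  [[0, 4, 0], 0],
  [[0, 7, 0], 0],
  [[0, 9, 0], 0],
  [[0, 11, 0], 0],
  [[0, 12, 0], 0],
  [[0, 12, 0], 0],
])

```text
t: 42.68
tool_pos: [0.5319, 0.2356, 0.079]
tool_rot: [0.696, -0.695, 0.129, -0.128]
wrist_force: [-10.3, -3.6, 31.5]
grip_width: 0.0
```

apply_moves([
  [[0, -1, 0], 0],
  [[0, -1, 0], 0],
  [[0, -1, 0], 0],
  [[0, -1, 0], 0],
  [[0, -1, 0], 0],
  [[0, -1, 0], 0],
  [[0, -1, 0], 0],
  [[0, -1, 0], 0],
  [[0, -1, 0], 0],
])

```text
t: 43.8
tool_pos: [0.5319, 0.2355, 0.079]
tool_rot: [0.696, -0.695, 0.129, -0.128]
wrist_force: [-8.3, -2.8, 23.8]
grip_width: 0.0001
```

apply_moves([
  [[0, -3, 0], 0],
  [[0, -6, 0], 0],
  [[0, -15, 0], 0],
  [[0, -40, 0], 0],
  [[0, -90, 0], 0],
  [[0, -130, -30], 0],
  [[0, -140, -80], 0],
  [[0, -140, -140], 0],
  [[0, -140, -200], 0],
  [[0, -140, -240], 0],
  [[0, -140, -240], 0],
  [[0, -140, -240], 0],
])

```text
t: 45.3
tool_pos: [0.4465, 0.0121, 0.2166]
tool_rot: [0.696, -0.695, 0.128, -0.129]
wrist_force: [0.1, 0.7, -0.3]
grip_width: -0.0
```

```bash
python3 - <<'E'
from h import *
tgt(None)
save('side','gg2')
save('top','gg1')
E
```

```text
t 45.3 pos [0.4465 0.0121 0.2166] zhead 69.05016937111547 F [ 0.1406  0.7324 -0.3469] w -3.656989172354239e-05 j [-0.6781  0.1399  0.6352  2.127  -0.1063  0.9035 -0.3474]
```

View pics/gg2.png

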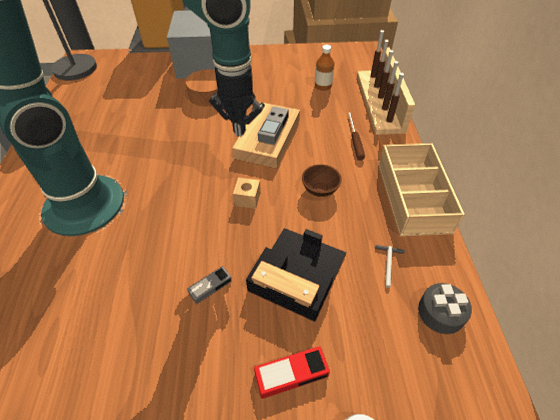

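View pics/gg1.png

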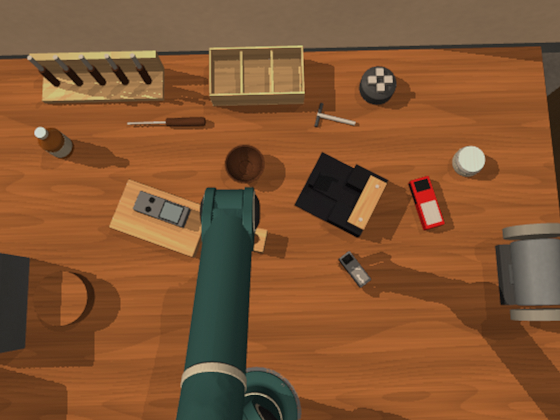

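```bash
python3 - <<'E'
from h import *
im=cv2.imread("pics/gg1.png");b=cv2.imread("pics/ee1.png")
cr=cv2.resize(im[160:270,100:230],None,fx=5,fy=5,interpolation=cv2.INTER_CUBIC)
d=cv2.absdiff(cr,b)[120:360,140:470].max(2);print("changed px in meter area >40:",int((d>40).sum()))
print(bot.sign_off())
E
```

```text
changed px in meter area >40: 0
the job is handed in; nothing more can be done
None
```

The meter lies flat and screen up on the board blank, released and pressed, but one handling slip on the way may have broken a rule. The job is handed in and no verdict was reported.

- **Lift:** I raised the free end about 15° with the tail still under the keeper bar, then drew the meter out.
- **Slip:** While I was levering the meter upright against the keeper bar, it came out of the fingers and landed on its long side on the tray. Its speed while falling was not measured, so I cannot rule out that it passed the 0.6 m/s limit.
- **Turning over:** I regrasped it, stood it on its side on the board and tipped it over between the two fingers. While the jaws opened it got away from the front finger and fell the last part, from about 40°. That fall was not measured either. I had estimated at most about 0.64 m/s at the screen face for a completely free topple from its balance point. This fall started further over, so it should have been slower.
- **Pressing:** I pressed with shut fingers for a little over a second, with 24–31 N read at the wrist.

**Last checks:**
- The meter sits about 20 mm off the board's middle, inside the 35 mm allowed. Both cameras agreed to about 2 mm.
- Its length is within 1° of the board's.
- Comparing the pictures from before and after pressing, it did not shift.
- In the pictures the bowl and the bored block look unmoved. I did not measure them, and the arm partly hides the block in the last top view.

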